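Change over the slide boxes in a carousel with a slotted cover

ROBOT

A 6-joint arm with a two-finger parallel gripper is mounted at the origin on the work surface. World frame = base frame: x ahead of the robot, y to its left, z up, the work surface at z = 0. Lengths are in m, angles in degrees, forces in N, time in s.
With the tool pointing down it reaches from about 0.275 to 1 m from the base axis. Payload 8.4 kg.
Tool frame: the origin (TCP) lies midway between the tips of the shut fingers; the grasp point (between the pads) lies 19 mm behind it; z points along the fingers, x is the direction in which the jaws open and shut, and the axes are right-handed (so a half turn about z gives the same grasp; the last joint's range is limited). The gripper opens to 85 mm and grips with 20 to 120 N. Pads are 22 mm wide; open, the fingers measure 114 mm over their backs; the gripper's body (76 mm by 85 mm) begins 54 mm behind the grasp point. The pads swing forward as they close: fully open they stand 13 mm farther back than shut.
Start: joints at [-66.085, 20.225, 93.587, -0, 66.188, -0.138], TCP at [0.255, -0.571, 0.231] pointing down, gripper open.
Joint ranges: [-150.9, 150.9], [-52.94, 120.26], [3.33, 152.33], [-74.26, 254.26], [0, 154.13], [-172.89, 172.89]. Speed limits (degrees/s): [127.2, 127.2, 159.86, 180, 180, 180].

INTERFACE

Orientations are given as [roll, pitch, yaw] about the fixed x, y, z axes, in that order (R = Rz(yaw) Ry(pitch) Rx(roll)).
In Python, from workcell import arm, capture, get_calibration gives the robot as it stands.
- The arm moves only by the shell command python3 -m inch 'ROWS' [OPENING] [FORCE]. ROWS is JSON, a list of rows, each a list of 6 numbers: the shift along the tool's x, y, z in units of 0.5 m (1.0 is 0.5 m), then the turn, a rotation vector about the tool's x, y, z in units of 45 degrees (1.0 is 45 degrees). In form: [[dx, dy, dz, ax, ay, az], ...]. A call has 1 to 8 rows; each row is the pose to reach, as a shift and turn from the pose commanded when the call began, along the tool's axes at that moment; what a row does not reach only later rows make up. A row lasts 1/12 s, in which the tool goes at most 41.7 mm and 7.16 degrees, less where a joint would pass 70% of its speed; a pose out of reach is approached as far as the arm can. A call with a number of a shift or a turn outside -1 to 1 is refused whole. A call with a gripper value outside its range is refused whole. OPENING is the opening, from -1 (shut) to 1 (fully open), set as the call begins (- or left out, the last holds). The fingers move at their own pace and stop on an object; FORCE is the grip in N (left out, the last holds). Time passes only in rows, so rows that repeat a pose let the fingers close. It gives the time, the measured TCP pose, the force and the opening at its end, in the units of the state.
- arm.sense(): the state, without advancing time (a new reading comes with each control period).
- capture(name): name is "side" or "top" or "wrist"; returns the picture (480x640x3 uint8, red, green, blue); there is no depth.
- get_calibration(name): a dict with "fx", "fy", "cx", "cy" (pixels), "distortion" ([k1, k2, p1, p2, k3] as OpenCV has them; the pictures are not rectified), "extrinsics" (4x4, takes a point from world to camera coordinates); the wrist camera has in their place "tool_from_camera" (4x4, takes a point from camera to tool coordinates, whose origin is the TCP and whose axes are the tool frame's). Camera axes: x right, y up, looking along -z (the intrinsics and any distortion apply to the point x, -y, -z); pixel columns grow to the right and rows downward; lengths in m; the calibration is good to about 2 mm. A picture is of the moment at which its call begins: read the wrist's pose just before it. get_calibration takes no time and is no camera call.
- arm.close_job(): hands the job in, once; it reports no verdict.
The state is a dict: "time_s": time; "joint_pos": joint angles; "qvel": joint speeds; "tau": joint torques, N m; "eef_pos": TCP position; "eef_rot": TCP orientation; "ft_force": force on the tool from outside, world axes, zero at the start; "ft_torque": the same for the moment, N m; "gripper_width": finger opening in m.
Only numpy, scipy, OpenCV 4.12 (cv2) and the standard library are available. Lean on these libraries where they do the work, as an engineer would, in place of code of your own. Each camera call takes 0.05 s, during which the arm holds its last target.

TASK

Change over the slide boxes in the carousel: first take every old box (no bands) out through the cover's slot, turning the cover to bring the slot over it, and put it in the steel pan. Then put each new box from the grey tray into the carousel compartment whose rim shows as many bars as the box has bands, lying down inside, and finally turn the cover until its slot is centred over the blank white sector so that all compartments are covered. Leave the dishes, the lamp and the wash bottle where they stand.

Things in the scene. Friction and masses are not known exactly. Their poses are not given: they have to be found in the camera images.
- carousel: fixed round white drum, 336 mm across, rim top 56 mm up; origin on its axis at bench level, z up, any yaw. Five 72-degree sectors between 4 mm walls: a blank one (solid, white, no bars), then, counter-clockwise seen from above, grey-floored compartments 1 to 4, each with its number of black bars on the rim. They run from 34 to 142 mm from the axis, floor 12 mm above the bench, 44 mm deep
- blank (a point): centre of the carousel's blank white sector, 96 mm from the axis, on its top 55 mm above the bench
- comp1 (a point): centre of compartment 1 (1 black bar on the rim), on its floor, 96 mm from the axis
- comp2 (a point): centre of compartment 2 (2 black bars on the rim), on its floor, 96 mm from the axis
- comp3 (a point): centre of compartment 3 (3 black bars on the rim), on its floor, 96 mm from the axis
- comp4 (a point): centre of compartment 4 (4 black bars on the rim), on its floor, 96 mm from the axis
- cover: clear flat disc, 282 mm diameter, 4 mm thick, top face 62 mm above the bench, over the drum's compartments; turns endlessly either way about the drum's axis (friction about 0.12 N m, stays where left). A 64-degree sector slot is cut out from near the hub to the edge, straight edges framed in grey; boxes pass only through it. Origin on the axis, under the disc; x points to the slot
- slot (a point): centre of the slot in the cover, 96 mm from the axis, at the cover's top face
- post (a point): grip point of the black upright handle post on the cover, 18 mm diameter, standing 42 mm above the cover's top; this point is on the post's axis, 25 mm above the cover's top, 70 mm from the carousel's axis, exactly opposite the slot; moving the post round the axis turns the cover
- tray: fixed grey tray 182 x 190 mm, 28 mm high, with 2 x 2 compartments about 85 x 89 mm (walls 4 mm, floor 4 mm thick), holding the new slide boxes, one per compartment, in no order; origin at the centre of its underside
- pan: fixed empty steel pan, 180 mm (its x) x 160 mm (its y), 30 mm high, walls and floor 4 mm thick; origin at the centre of its underside, z up
- new1_c (a point): new closed white plastic microscope-slide box, a block 70 mm long (its x) by 34 mm wide (its y) by 28 mm high (its z), 40 to 90 g; 1 black band round it: belongs in compartment 1. Point at its centre. Starts in the tray; may be absent
- new2_c (a point): new closed white plastic microscope-slide box, a block 70 mm long (its x) by 34 mm wide (its y) by 28 mm high (its z), 40 to 90 g; 2 black bands round it: belongs in compartment 2. Point at its centre. Starts in the tray; may be absent
- new3_c (a point): new closed white plastic microscope-slide box, a block 70 mm long (its x) by 34 mm wide (its y) by 28 mm high (its z), 40 to 90 g; 3 black bands round it: belongs in compartment 3. Point at its centre. Starts in the tray; may be absent
- new4_c (a point): new closed white plastic microscope-slide box, a block 70 mm long (its x) by 34 mm wide (its y) by 28 mm high (its z), 40 to 90 g; 4 black bands round it: belongs in compartment 4. Point at its centre. Starts in the tray; may be absent
- old1_c (a point): old closed white plastic microscope-slide box, a block 70 mm long (its x) by 34 mm wide (its y) by 28 mm high (its z), 40 to 90 g; no black bands, only a thin grey line round it. Point at its centre. Starts in carousel compartment 1, lying radially; may be absent
- old2_c (a point): old closed white plastic microscope-slide box, a block 70 mm long (its x) by 34 mm wide (its y) by 28 mm high (its z), 40 to 90 g; no black bands, only a thin grey line round it. Point at its centre. Starts in carousel compartment 2, lying radially; may be absent
- old3_c (a point): old closed white plastic microscope-slide box, a block 70 mm long (its x) by 34 mm wide (its y) by 28 mm high (its z), 40 to 90 g; no black bands, only a thin grey line round it. Point at its centre. Starts in carousel compartment 3, lying radially; may be absent
- old4_c (a point): old closed white plastic microscope-slide box, a block 70 mm long (its x) by 34 mm wide (its y) by 28 mm high (its z), 40 to 90 g; no black bands, only a thin grey line round it. Point at its centre. Starts in carousel compartment 4, lying radially; may be absent
- washbottle: white wash bottle with a spout, 64 mm diameter, 175 mm high, loose bystander; origin under its centre
- dishes: stack of three clear culture dishes, 92 mm diameter, 44 mm high, loose bystander; origin under its centre
- spiritlamp: glass spirit lamp with brass cap, 76 mm diameter, 83 mm high, loose bystander; origin under its centre
- dishes2: second stack of culture dishes, as the first, bystander near the robot's right; origin under its centre
Not all that is in view belongs to the job. Leave any pink look-alike of the part that bears new4_c alone.

How it is judged (in metres and radians):
On the way, in this order (a step that is already met when the one before it is completed fails the run):
1. every old box lies in the steel pan (x of old1_c in the frame of pan between -0.075 and 0.075 m and y of old1_c in the frame of pan between -0.065 and 0.065 m and z of each of old1_c, old2_c, old3_c, old4_c in the frame of pan below 0.06 m and x of old2_c in the frame of pan between -0.075 and 0.075 m and y of old2_c in the frame of pan between -0.065 and 0.065 m and x of old3_c in the frame of pan between -0.075 and 0.075 m and y of old3_c in the frame of pan between -0.065 and 0.065 m and x of old4_c in the frame of pan between -0.075 and 0.075 m and y of old4_c in the frame of pan between -0.065 and 0.065 m), for 0.2 s.
2. every new box lies in its own compartment (horizontal distance between new1_c and comp1 below 0.05 m and z of each of new1_c, new2_c, new3_c, new4_c in the frame of carousel below 0.038 m and horizontal distance between new2_c and comp2 below 0.05 m and horizontal distance between new3_c and comp3 below 0.05 m and horizontal distance between new4_c and comp4 below 0.05 m), for 0.2 s.
At the end, for the whole second after the job is handed in: Old boxes inside the pan (centre within 75 x 65 mm of the pan's centre, under 60 mm up), each new box at rest on the floor of its compartment (centre within 50 mm of the compartment's, under 38 mm up), slot centre within 12 mm of the blank sector's centre (all of step 1 and all of step 2 and horizontal distance between slot and blank below 0.012 m and linear speed of each of new1, new2, new3, new4, old1, old2, old3, old4 below 0.02 m/s); the robot touches nothing.
It fails at once if the washbottle bystander is moved more than 40 mm (distance of washbottle from where it was at the start of the episode above 0.04 m).
It fails at once if the dishes bystander is moved more than 40 mm (distance of dishes from where it was at the start of the episode above 0.04 m).
It fails at once if the spiritlamp bystander is moved more than 40 mm (distance of spiritlamp from where it was at the start of the episode above 0.04 m).
It fails at once if the dishes2 bystander is moved more than 40 mm (distance of dishes2 from where it was at the start of the episode above 0.04 m).
Of new1, new2, new3, new4 only 3 to 3 are there at a start; the rules pass over those that are not, and their reading is None.
Of old1, old2, old3, old4 only 1 to 2 are there at a start; the rules pass over those that are not, and their reading is None.
At some moment in a run one of new1, new2, new3, new4 may be knocked a few centimetres aside while the robot is not near it.
Once in a run the grip may slacken for a moment while it holds something.
It also fails if it takes over 210 s, if anything falls off the work surface, if the arm or the gripper's body presses on something with over 40 N, if the wrist force passes 120 N, or if a joint passes its speed limit or range.

## Working session

There is one attempt and no reset: what is moved stays moved. The work goes in short steps, Python scripts to look and compute and a shell command to move; the robot and the scene stay as the last step left them, time stands still between calls to the robot, and variables do not carry over. Pictures are saved under pics/ and viewed, and the job is handed in when it is done.

```bash
mkdir -p pics; ls; python3 - <<'E'
from workcell import arm,capture,get_calibration
import cv2
for n in ["side","top","wrist"]:
    s=arm.sense()
    im=capture(n); cv2.imwrite(f"pics/{n}0.png",im[:,:,::-1]); c=get_calibration(n); print(n,c)
print(arm.sense())
E
```

```text
pics
side {'fx': 467.0203476473661, 'fy': 467.0203476473661, 'cx': 314.6117321799013, 'cy': 242.75578888565002, 'distortion': array([-0.06894299,  0.        ,  0.        ,  0.        ,  0.        ]), 'extrinsics': array([[-0.93008274, -0.36730064, -0.00602772,  0.50884145],
       [ 0.28593524, -0.73415482,  0.61583905, -0.16667601],
       [-0.23062336,  0.57105773,  0.78784893, -1.13011216],
       [ 0.        ,  0.        ,  0.        ,  1.        ]])}
top {'fx': 503.03603009701163, 'fy': 503.03603009701163, 'cx': 314.4979896616868, 'cy': 239.87540603145302, 'distortion': array([-0.1259921,  0.       ,  0.       ,  0.       ,  0.       ]), 'extrinsics': array([[-1.23868388e-02, -9.99922476e-01,  1.26847523e-03,
         6.24225534e-02],
       [ 9.92202267e-01, -1.21338408e-02,  1.24046081e-01,
        -5.18204519e-01],
       [-1.24021073e-01,  2.79512282e-03,  9.92275648e-01,
        -1.48320608e+00],
       [ 0.00000000e+00,  0.00000000e+00,  0.00000000e+00,
         1.00000000e+00]])}
wrist {'fx': 372.28831630114144, 'fy': 372.28831630114144, 'cx': 317.9684285637012, 'cy': 235
[... 426 characters left out ...]
0000000e+00,
         1.00000000e+00]])}
{'time_s': 0.15, 'joint_pos': array([-6.60863065e+01,  2.02542052e+01,  9.36190574e+01,  4.17179914e-04,
        6.61907233e+01, -1.36595173e-01]), 'qvel': array([-0.08756413, -0.05943204, -0.06808515, -0.06965775, -0.01858528,
        0.07372114]), 'tau': array([ 2.17555721e-04, -6.05638361e+01, -3.42338884e+01,  7.03156547e-05,
        6.13346856e-03, -4.71189014e-05]), 'eef_pos': array([ 0.25456885, -0.57039076,  0.23072679]), 'eef_rot': array([-1.79999466e+02,  6.39847625e-02, -6.59498797e+01]), 'ft_force': array([0.06981257, 0.34792861, 0.17541256]), 'ft_torque': array([-0.00722326, -0.02795118, -0.00122374]), 'gripper_width': 0.0854178750937701}
```

View pics/top0.png

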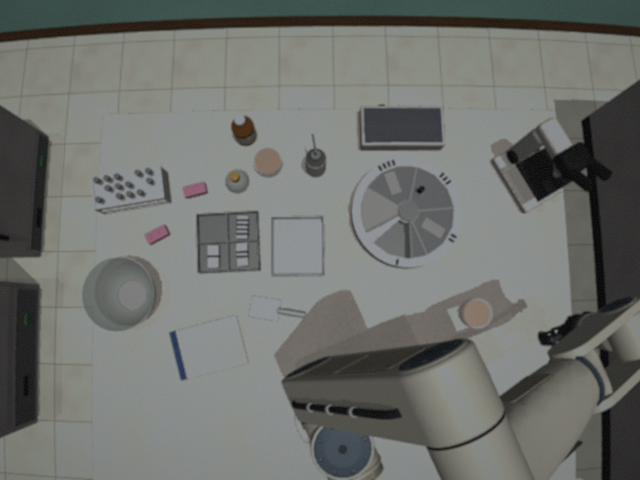

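View pics/side0.png

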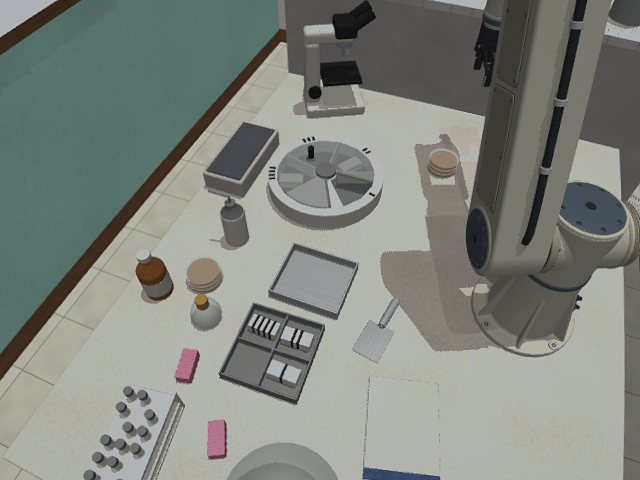

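View pics/wrist0.png

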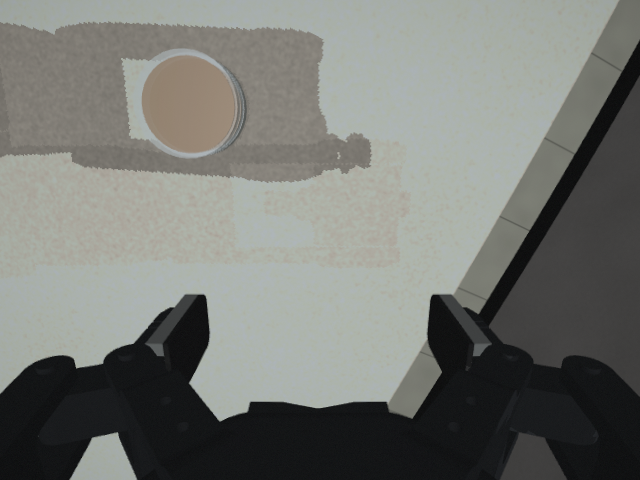

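Top: carousel (405,215), pan (298,246), tray (228,242), washbottle (315,160), lamp (237,181), dishes (267,162), dishes2 (476,314). I'll write helpers and enlarge the view.

```bash
cat > h.py <<'E'
import numpy as np,cv2,sys
from workcell import arm,capture,get_calibration
from scipy.spatial.transform import Rotation as R
def cam(n,s=None):
    c=get_calibration(n);K=np.array([[c['fx'],0,c['cx']],[0,c['fy'],c['cy']],[0,0,1]])
    if n=='wrist':
        T=np.eye(4);T[:3,:3]=R.from_euler('xyz',s['eef_rot'],degrees=True).as_matrix();T[:3,3]=s['eef_pos']
        W=T@c['tool_from_camera']; E=np.linalg.inv(W)
    else: E=c['extrinsics']
    return K,np.array(c['distortion']),E
def ray(C,uv,z):
    K,D,E=C; p=cv2.undistortPoints(np.array(uv,float).reshape(-1,1,2),K,D).reshape(-1,2)
    d=np.c_[p[:,0],-p[:,1],-np.ones(len(p))]@E[:3,:3]; o=-E[:3,:3].T@E[:3,3]
    return o+d*((z-o[2])/d[:,2])[:,None]
def proj(C,P):
    K,D,E=C; q=np.atleast_2d(P)@E[:3,:3].T+E[:3,3]; q=q*[1,-1,-1]
    return cv2.projectPoints(q,np.zeros(3),np.zeros(3),K,D)[0].reshape(-1,2)
def plan(target,yaw=None,z=None):
    """shift/turn in tool units from current measured pose to target (TCP xyz, yaw deg, tool down)"""
    s=arm.sense();Rc=R.from_euler('xyz',s['eef_rot'],degrees=True)
    d=Rc.inv().apply(np.array(target)-s['eef_pos'])/0.5
    r=np.zeros(3)
    if yaw is not None:
        y0=s['eef_rot'][2]; dy=(yaw-y0+90)%180-90
        Rt=R.from_euler('xyz',[180,0,y0+dy],degrees=True); r=(Rc.inv()*Rt).as_rotvec(degrees=True)/45
    print('row',np.round(d,3),np.round(r,3),'j',np.round(s['joint_pos'],0),'t',round(s['time_s'],2))
def snap(n,name,crop=None,f=1):
    s=arm.sense();im=capture(n)[:,:,::-1].copy()
    np.savez(f'pics/{name}.npz',im=im,pos=s['eef_pos'],rot=s['eef_rot'])
    o=im if crop is None else im[crop[1]:crop[3],crop[0]:crop[2]]
    cv2.imwrite(f'pics/{name}.png',cv2.resize(o,None,fx=f,fy=f,interpolation=cv2.INTER_CUBIC));return im,s
def load(name):
    d=np.load(f'pics/{name}.npz');return d['im'],dict(eef_pos=d['pos'],eef_rot=d['rot'])
E
python3 - <<'E'
import cv2
im=cv2.imread('pics/top0.png')
cv2.imwrite('pics/t0a.png',cv2.resize(im[145:285,180:470],None,fx=2.75,fy=2.75,interpolation=2))
im=cv2.imread('pics/side0.png')
cv2.imwrite('pics/s0a.png',cv2.resize(im[120:240,255:395],None,fx=5,fy=5,interpolation=2))
cv2.imwrite('pics/s0b.png',cv2.resize(im[290:410,210:340],None,fx=5,fy=5,interpolation=2))
E
```

```text
(no output)
```

View pics/t0a.png

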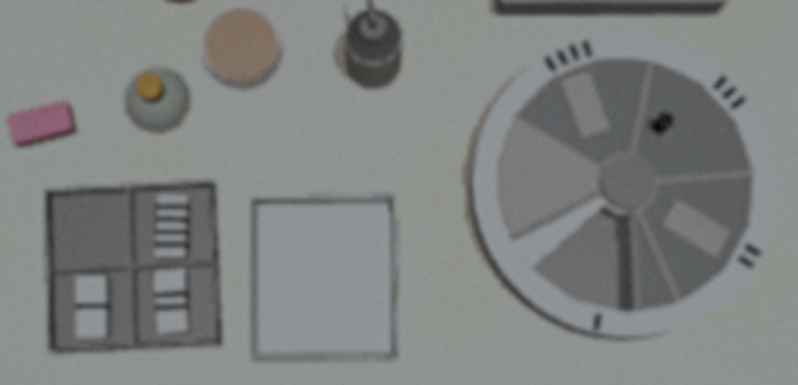

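View pics/s0a.png

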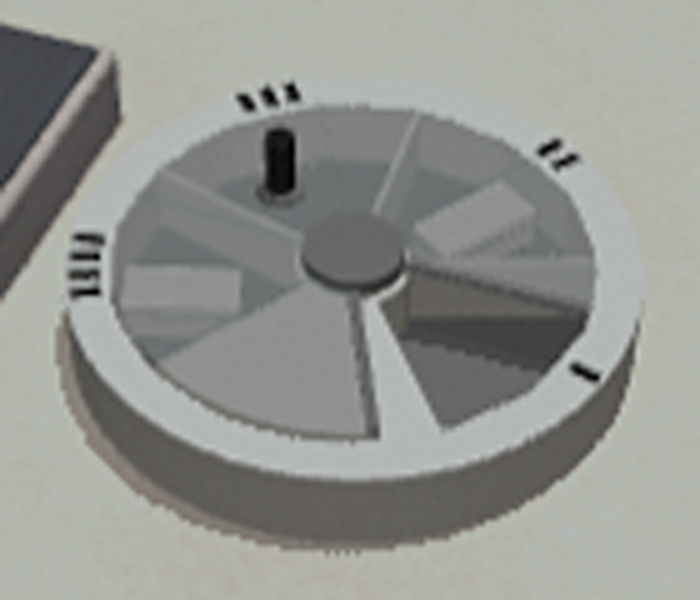

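View pics/s0b.png

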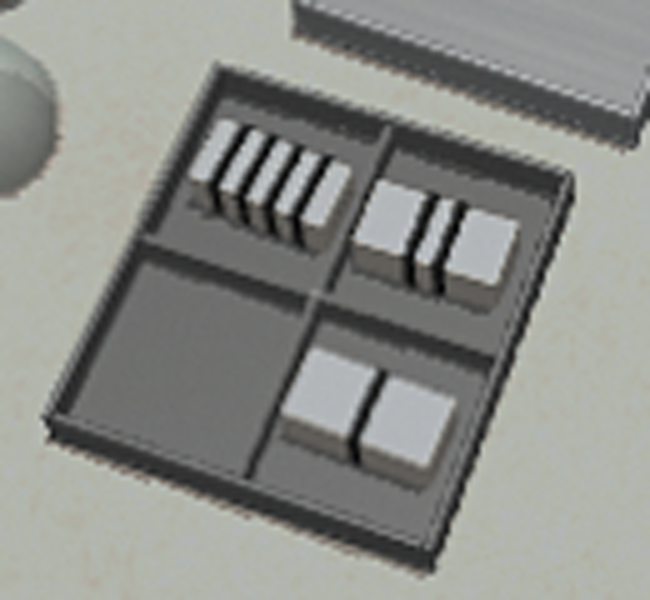

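```bash
python3 - <<'E'
from h import *
C=cam('top'); S=cam('side')
def c(u,v): return (180+u/2.75,145+v/2.75)
print('car',ray(C,[c(624.5,183.5)],.06))
print('carside hub',ray(S,[(255+355/5,120+245/5)],.066))
print('tray',ray(C,[c(46,190),c(215,182),c(221,344),c(51,351)],.028))
print('pan',ray(C,[c(252,199),c(393,197),c(396,356),c(254,357)],.03))
for n,p in dict(n4=(171,226),n2=(170,300),n1=(91,305)).items(): print(n,ray(C,[c(*p)],.032))
print('bars',ray(C,[c(569,55),c(729,92),c(749,255),c(598,321)],.056))
print('post',ray(C,[c(660,122)],.104))
print('bottle,lamp,dish,dish2',ray(C,[c(372,62),c(157,98),c(241,45),(476,314)],.03))
plan([.55,-.1,.35],0)
E
```

```text
car [[ 0.59696044 -0.22201151  0.06      ]]
carside hub [[ 0.60122859 -0.22774009  0.066     ]]
tray [[0.60343831 0.41565686 0.028     ]
 [0.60970532 0.22659895 0.028     ]
 [0.42998823 0.21975972 0.028     ]
 [0.42411538 0.40714796 0.028     ]]
pan [[0.58970424 0.18535158 0.03      ]
 [0.58998638 0.02962253 0.03      ]
 [0.41456059 0.0288854  0.03      ]
 [0.41528845 0.18353073 0.03      ]]
n4 [[0.56040191 0.27467542 0.032     ]]
n2 [[0.47851716 0.27533048 0.032     ]]
n1 [[0.47396807 0.3624869  0.032     ]]
bars [[ 0.74254401 -0.1667482   0.056     ]
 [ 0.69954778 -0.34381158  0.056     ]
 [ 0.51739687 -0.35705885  0.056     ]
 [ 0.44776981 -0.18865344  0.056     ]]
post [[ 0.65514971 -0.25433347  0.104     ]]
bottle,lamp,dish,dish2 [[ 0.74371013  0.05086577  0.03      ]
 [ 0.70577158  0.29187668  0.03      ]
 [ 0.76544698  0.19779316  0.03      ]
 [ 0.28830137 -0.42754168  0.03      ]]
row [-0.619 -0.923 -0.238] [-1.000e-03  1.000e-03 -1.466e+00] j [-66.  20.  94.   0.  66.  -0.] t 0.15
```

Old boxes are in compartments 2 and 4; new boxes present are 1, 2 and 4 (tray lower-left, lower-right, upper-right in the crop). The pink blocks at (195,190) and (157,235) are decoys. I'll look from above with the wrist camera next.

```bash
python3 - <<'E'
from h import *
plan([.598,-.19,.28],0)
E
```

```text
row [-0.415 -0.937 -0.098] [-1.000e-03  1.000e-03 -1.466e+00] j [-66.  20.  94.   0.  66.  -0.] t 0.15
```

```bash
python3 -m inch '[[-0.03,-0.07,-0.1,0,0,-0.15],[-0.06,-0.14,-0.1,0,0,-0.3],[-0.1,-0.21,-0.1,0,0,-0.45],[-0.13,-0.29,-0.1,0,0,-0.6],[-0.16,-0.36,-0.1,0,0,-0.75],[-0.2,-0.43,-0.1,0,0,-0.9],[-0.23,-0.5,-0.1,0,0,-1],[-0.23,-0.5,-0.1,0,0,-1]]' 0.2
python3 -c "
from h import *
plan([.598,-.19,.28],0)"
```

```text
time_s: 0.82
eef_pos: [0.4397, -0.3589, 0.2812]
eef_rot: [-179.9, -0.0, -20.4]
ft_force: [-0.4, 0.3, 0.9]
gripper_width: 0.0513
row [ 0.179 -0.427  0.004] [-0.003 -0.001 -0.454] j [-39.  13.  98.   0.  70. -19.] t 0.82
```

```bash
python3 -m inch '[[0.03,-0.07,0,0,0,-0.15],[0.06,-0.14,0,0,0,-0.3],[0.09,-0.21,0,0,0,-0.45],[0.12,-0.29,0,0,0,-0.455],[0.15,-0.36,0,0,0,-0.455],[0.18,-0.427,0,0,0,-0.455],[0.18,-0.427,0,0,0,-0.455]]'
python3 -c "
from h import *
snap('wrist','w1')"
```

```text
time_s: 1.4
eef_pos: [0.6003, -0.1922, 0.2808]
eef_rot: [-179.9, -0.1, -0.3]
ft_force: [-0.9, -0.4, 0.2]
gripper_width: 0.0509
```

View pics/w1.png

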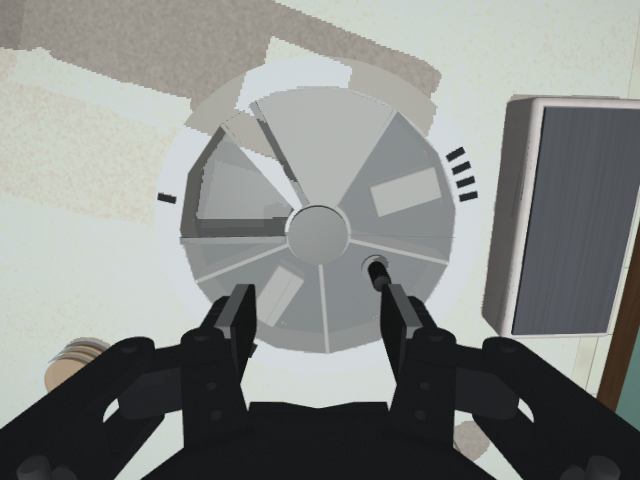

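```bash
python3 - <<'E'
from h import *
im,s=load('w1'); C=cam('wrist',s)
g=cv2.cvtColor(im,cv2.COLOR_BGR2GRAY)
c=ray(C,[(319,236),(318,205)],.066);print('hub',c)
# disc edge extremes at z=.060
print('disc L/R/top/bot',ray(C,[(180.5,236),(455.5,236),(324,86),(329,353)],.060))
b=ray(C,[(462,174.5),(167,198)],.056);print('bars',b)
print('post base',ray(C,[(374,264)],.062),'top',ray(C,[(381,283)],.104))
print('box4',ray(C,[(406,191)],.040),'box2',ray(C,[(281,295)],.040))
print('box4 corners',ray(C,[(371,188),(432,167),(440,195),(380,216)],.040))
print('box2 corners',ray(C,[(283,264),(304,277),(279,322),(257,313)],.040))
print('blank edges at .055',ray(C,[(250,101),(395,109)],.055))
cv2.imwrite('pics/w1a.png',cv2.resize(im[60:370,150:490],None,fx=2.3,fy=1.9,interpolation=2))
T=cam('top'); print(proj(T,[[.6,-.222,.06]]))
E
```

```text
hub [[ 0.60242784 -0.22338211  0.066     ]
 [ 0.60155274 -0.19199059  0.066     ]]
disc L/R/top/bot [[ 0.46114518 -0.22442153  0.06      ]
 [ 0.74198927 -0.22570609  0.06      ]
 [ 0.60750737 -0.08198879  0.06      ]
 [ 0.61320643 -0.36094146  0.06      ]]
bars [[ 0.74420218 -0.16362809  0.056     ]
 [ 0.44988117 -0.18584005  0.056     ]]
post base [[ 0.65910668 -0.25477041  0.062     ]] top [[ 0.65956426 -0.25821278  0.104     ]]
box4 [[ 0.69309837 -0.18252197  0.04      ]] box2 [[ 0.55971937 -0.29916547  0.04      ]]
box4 corners [[ 0.65651507 -0.17932803  0.04      ]
 [ 0.71853681 -0.15779314  0.04      ]
 [ 0.7291315  -0.18675437  0.04      ]
 [ 0.66702528 -0.20902989  0.04      ]]
box2 corners [[ 0.56307828 -0.26227938  0.04      ]
 [ 0.58582197 -0.27761563  0.04      ]
 [ 0.55632652 -0.33292062  0.04      ]
 [ 0.53162506 -0.32143938  0.04      ]]
blank edges at .055 [[ 0.53800398 -0.09431241  0.055     ]
 [ 0.67479358 -0.10199317  0.055     ]]
[[407.04886351 210.72763512]]
```

View pics/w1a.png

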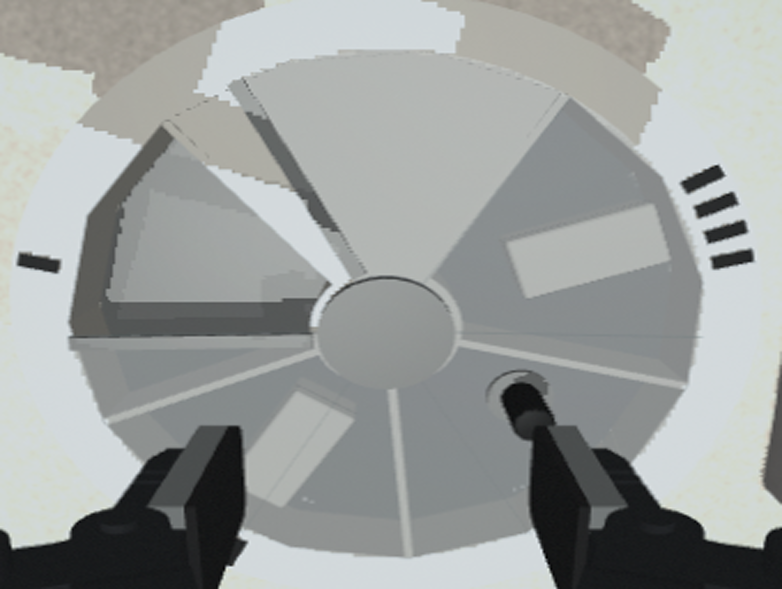

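Axis ≈ (0.602,−0.223); compartment angles are 4: 22°, 1: 166°, 2: 238°, blank: 94°. The post is at −31° and the slot at 149°. Next I'll grip the post.

```bash
python3 -c "
from h import *
plan([.662,-.259,.072],0)"
```

```text
row [0.128 0.129 0.417] [-0.001  0.    -0.006] j [-18.  18.  90.   0.  72. -18.] t 1.45
```

```bash
python3 -m inch '[[0.06,0.06,0.0,0,0,0],[0.125,0.13,0.05,0,0,0],[0.125,0.13,0.12,0,0,0],[0.125,0.13,0.18,0,0,0],[0.125,0.13,0.24,0,0,0],[0.125,0.13,0.24,0,0,0]]'
python3 -c "
from h import *
snap('wrist','w2')
plan([.662,-.259,.072],0)"
```

```text
time_s: 1.95
eef_pos: [0.6538, -0.262, 0.154]
eef_rot: [-179.8, 0.6, -0.6]
ft_force: [-1.6, 0.8, -0.7]
gripper_width: 0.0511
row [ 0.014 -0.006  0.171] [-0.003  0.009 -0.012] j [-22.  31.  86.  -0.  63. -21.] t 2.0
```

View pics/w2.png

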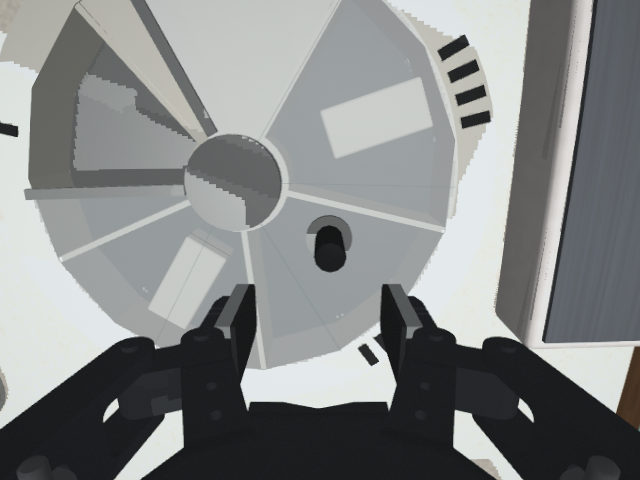

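```bash
python3 -c "
from h import *
im,s=load('w2');C=cam('wrist',s);print(s['eef_pos'],ray(C,[(330,257),(329,226)],.104)[0],ray(C,[(329,236)],.062))
print(ray(C,[(234,182)],.066))
plan([.662,-.259,.072],0)"
```

```text
[ 0.65377779 -0.26200998  0.15397585] [ 0.66062924 -0.25884864  0.104     ] [[ 0.6608693 -0.2586334  0.062    ]]
[[ 0.60175526 -0.22230307  0.066     ]]
row [ 0.014 -0.006  0.171] [-0.003  0.009 -0.012] j [-22.  31.  86.  -0.  63. -21.] t 2.0
```

```bash
python3 -m inch '[[0.0,-0.003,0.05,0,0,0],[0.0,-0.003,0.12,0,0,0],[0.0,-0.003,0.16,0,0,0],[0,-0.003,0.16,0,0,0],[0,-0.003,0.16,0,0,0]]'
python3 -c "
from h import *
plan([.661,-.259,.072],0)"
```

```text
time_s: 2.42
eef_pos: [0.6588, -0.2612, 0.0829]
eef_rot: [180.0, -0.0, -0.5]
ft_force: [-0.0, -0.1, 0.6]
gripper_width: 0.0507
row [ 0.004 -0.004  0.022] [ 0.    -0.001 -0.011] j [-22.  36.  88.  -0.  56. -21.] t 2.42
```

```bash
python3 -m inch '[[0.004,-0.004,0.022,0,0,0],[0.004,-0.004,0.022,0,0,0],[0.004,-0.004,0.022,0,0,0]]' 0.2
python3 -m inch '[[0,0,0,0,0,0],[0,0,0,0,0,0],[0,0,0,0,0,0],[0,0,0,0,0,0]]' -1 30
python3 -c "
from h import *
s=arm.sense();p=s['eef_pos'];c=np.array([.602,-.223])
print(p,s['eef_rot'],s['ft_force'],s['gripper_width'])
for a in np.arange(-31,58,11): 
  q=np.array([.070*np.cos(np.radians(a)),.070*np.sin(np.radians(a))])-.070*np.array([np.cos(np.radians(-31)),np.sin(np.radians(-31))])
  print(a,np.round(q[0]/.5,3),np.round(-q[1]/.5,3))"
```

```text
time_s: 2.67
eef_pos: [0.6612, -0.2588, 0.0715]
eef_rot: [180.0, -0.1, -0.5]
ft_force: [0.8, 0.5, -0.0]
gripper_width: 0.0517
time_s: 3.0
eef_pos: [0.6602, -0.2585, 0.071]
eef_rot: [-180.0, 0.0, -0.5]
ft_force: [-3.4, 1.6, 5.3]
gripper_width: 0.0171
[ 0.66016482 -0.25846738  0.07104211] [-1.79981449e+02  4.10241117e-02 -4.72344335e-01] [-3.42377882  1.64596664  5.32126601] 0.01712830455880847
-31 0.0 -0.0
-20 0.012 -0.024
-9 0.018 -0.05
2 0.02 -0.077
13 0.016 -0.104
24 0.008 -0.129
35 -0.005 -0.152
46 -0.023 -0.173
57 -0.044 -0.19
```

```bash
python3 -m inch '[[0.012,-0.024,0,0,0,0],[0.018,-0.05,0,0,0,0],[0.02,-0.077,0,0,0,0],[0.016,-0.104,0,0,0,0],[0.008,-0.129,0,0,0,0],[-0.005,-0.152,0,0,0,0],[-0.023,-0.173,0,0,0,0],[-0.047,-0.193,0,0,0,0]]'
python3 -m inch '[[0,0,0,0,0,0],[0,0,0,0,0,0]]'
python3 -m inch '[[0,0,0,0,0,0],[0,0,-0.0,0,0,0],[0,0,-0.06,0,0,0],[0,0,-0.14,0,0,0],[0,0,-0.2,0,0,0]]' 0.2
python3 -c "
from h import *
snap('wrist','w3')"
```

```text
time_s: 3.67
eef_pos: [0.6456, -0.1592, 0.0712]
eef_rot: [-179.9, -0.9, -0.5]
ft_force: [33.8, 22.8, -19.9]
gripper_width: 0.0164
time_s: 3.83
eef_pos: [0.643, -0.1566, 0.0712]
eef_rot: [-179.7, -0.6, -0.5]
ft_force: [20.4, 26.3, -9.9]
gripper_width: 0.0166
time_s: 4.25
eef_pos: [0.6376, -0.1624, 0.1722]
eef_rot: [180.0, 0.0, -0.5]
ft_force: [0.4, -0.1, 0.8]
gripper_width: 0.0514
```

View pics/w3.png

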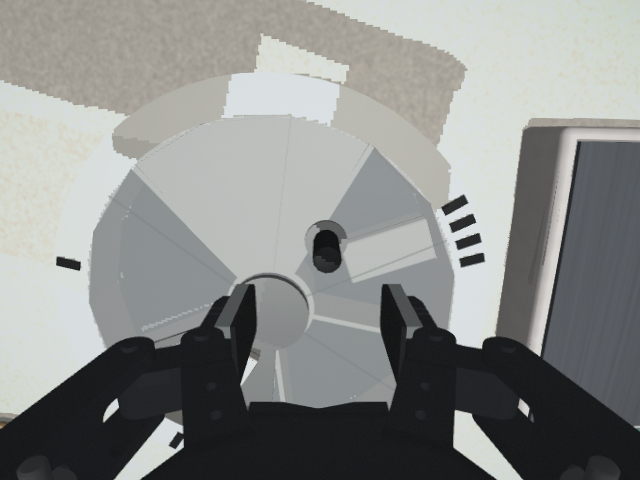

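```bash
python3 -c "
from h import *
im,s=load('w3');C=cam('wrist',s);print(s['eef_pos'],ray(C,[(327,258)],.104),ray(C,[(326,239)],.062))
print('hub',ray(C,[(270,311)],.066))
print('bars',ray(C,[(463,231),(68,263.5)],.056))
print('slot edge R',ray(C,[(277,380)],.06))
print('disc',ray(C,[(90,280),(455,275),(275,115)],.06))
T=cam('top');snap('top','t3',(330,140,480,290),5)"
```

```text
[ 0.63758887 -0.16244144  0.17223802] [[ 0.64373764 -0.16640798  0.104     ]] [[ 0.64402833 -0.16680338  0.062     ]]
hub [[ 0.60252758 -0.22069232  0.066     ]]
bars [[ 0.74358341 -0.16328954  0.056     ]
 [ 0.44912003 -0.18643189  0.056     ]]
slot edge R [[ 0.60445941 -0.28539404  0.06      ]]
disc [[ 0.46678091 -0.19818214  0.06      ]
 [ 0.73934494 -0.19582947  0.06      ]
 [ 0.61082999 -0.08252739  0.06      ]]
```

View pics/t3.png

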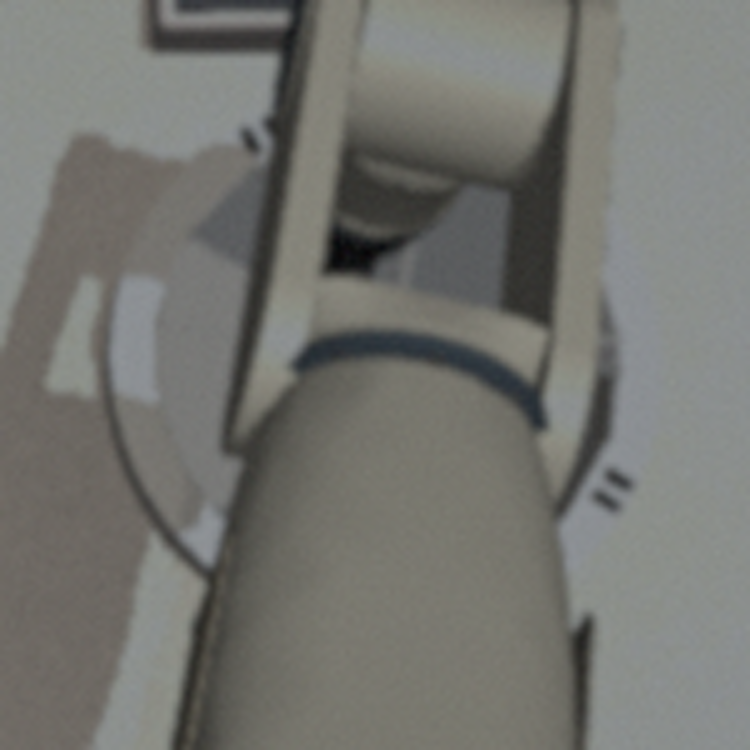

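Post measured at (0.644,−0.167), 52.5°, so it's 6° short. Regripping centred on the exact target with the jaws tangential should pull it in.

```bash
python3 -c "
from h import *
plan([.638,-.163,.071],-32)"
```

```text
row [-0.008 -0.001  0.211] [ 0.    -0.012  0.7  ] j [-14.  26.  92.  -0.  61. -14.] t 4.35
```

```bash
python3 -m inch '[[0,0,0,0,0,0.15],[0,0,0,0,0,0.3],[0,0,0,0,0,0.45],[0,0,0,0,0,0.6],[0,0,0.05,0,0,0.7],[0,0,0.1,0,0,0.7],[0,0,0.13,0,0,0.7],[0,0,0.13,0,0,0.7]]'
python3 -c "
from h import *
plan([.638,-.163,.071],-32)"
```

```text
time_s: 5.02
eef_pos: [0.6349, -0.1618, 0.1013]
eef_rot: [179.9, 0.4, -32.0]
ft_force: [-1.1, -0.3, -0.3]
gripper_width: 0.0512
row [ 0.007 -0.001  0.061] [0.003 0.008 0.   ] j [-14.  31.  95.  -0.  54.  18.] t 5.02
```

```bash
python3 -m inch '[[0.003,-0.001,0.03,0,0,0],[0.003,-0.001,0.06,0,0,0],[0.003,-0.001,0.06,0,0,0],[0.003,-0.001,0.06,0,0,0]]'
python3 -c "
from h import *
plan([.638,-.163,.071],-32)"
```

```text
time_s: 5.35
eef_pos: [0.6392, -0.1624, 0.075]
eef_rot: [180.0, 0.0, -32.0]
ft_force: [0.2, 0.3, -0.0]
gripper_width: 0.0512
row [-0.001  0.002  0.008] [0.    0.001 0.   ] j [-14.  33.  95.  -0.  52.  18.] t 5.35
```

```bash
python3 -m inch '[[0,0.002,0.008,0,0,0],[0,0.002,0.008,0,0,0],[0,0.002,0.008,0,0,0],[0,0.002,0.008,0,0,0],[0,0.002,0.008,0,0,0]]' -1 30
python3 -c "
from h import *
plan([.638,-.163,.071],-32)"
python3 -m inch '[[0,0,0,0,0,0],[0,0,0.0,0,0,0],[0,0,-0.06,0,0,0],[0,0,-0.14,0,0,0],[0,0,-0.2,0,0,0],[0,0,-0.2,0,0,0]]' 0.2
python3 -c "
from h import *
print(get_calibration)
a=np.radians(238.4);b=np.array([.602+.09*np.cos(a),-.223+.09*np.sin(a)]);print(b)
plan([*b,.17],-32)"
```

```text
time_s: 5.77
eef_pos: [0.64, -0.1634, 0.0724]
eef_rot: [-180.0, -0.1, -32.0]
ft_force: [2.5, 0.4, 4.4]
gripper_width: 0.0172
row [-0.004  0.001  0.003] [-0.001 -0.003  0.001] j [-14.  33.  96.   0.  51.  18.] t 5.77
time_s: 6.27
eef_pos: [0.6418, -0.164, 0.1778]
eef_rot: [-179.9, -0.5, -32.0]
ft_force: [1.1, -0.1, 0.6]
gripper_width: 0.0509
<function make.<locals>.<lambda> at 0x7f56306bd3a0>
[ 0.55484127 -0.29965542]
row [-0.004  0.322  0.015] [-0.003 -0.01   0.001] j [-14.  26.  92.  -0.  62.  18.] t 6.27
```

```bash
python3 -m inch '[[0,0.08,-0.02,0,0,0],[0,0.16,-0.04,0,0,0],[0,0.2,-0.04,0,0,0],[0,0.2,-0.04,0,0,0],[0,0.2,-0.04,0,0,0]]'
python3 -c "
from h import *
snap('wrist','w4')"
```

```text
time_s: 6.68
eef_pos: [0.5849, -0.2487, 0.191]
eef_rot: [180.0, 0.1, -32.1]
ft_force: [0.4, -0.1, 0.1]
gripper_width: 0.0513
```

View pics/w4.png

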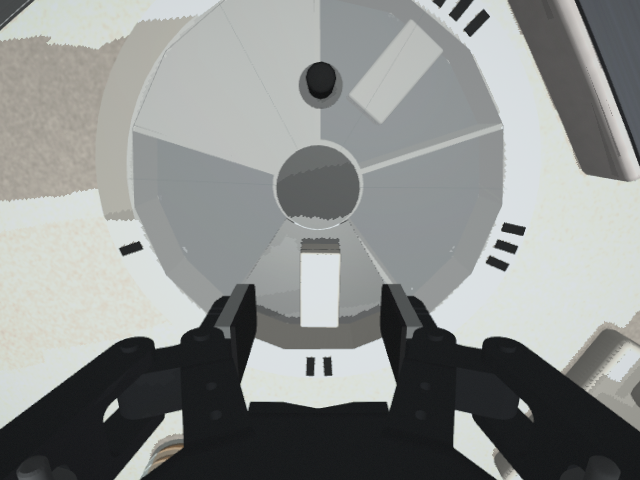

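The slot is centred over compartment 2 (two bars at (319,366)), and the unbanded old box has its top at (300–340, 252–327).

```bash
python3 -c "
from h import *
im,s=load('w4');C=cam('wrist',s);q=ray(C,[(300,252),(340,252),(339,327),(301,327)],.040);print(q,q.mean(0),np.linalg.norm(q[0]-q[1]),np.linalg.norm(q[1]-q[2]))
d=q[2]+q[3]-q[0]-q[1];print(np.degrees(np.arctan2(d[1],d[0])))
m=q.mean(0)
plan([m[0],m[1],.012],-32)"
```

```text
[[ 0.55798634 -0.26377945  0.04      ]
 [ 0.58611187 -0.28136644  0.04      ]
 [ 0.54941041 -0.34056299  0.04      ]
 [ 0.52097531 -0.32278734  0.04      ]] [ 0.55362098 -0.30212405  0.04      ] 0.03317149113351802 0.06965075791265285
-121.94773207659583
row [0.004 0.126 0.358] [-0.     0.001 -0.001] j [-23.  23.  94.   0.  62.   9.] t 6.73
```

```bash
python3 -m inch '[[0.003,0.06,0.0,0,0,0],[0.003,0.126,0.06,0,0,0],[0.003,0.126,0.14,0,0,0],[0.003,0.126,0.2,0,0,0],[0.003,0.126,0.26,0,0,0],[0.003,0.126,0.3,0,0,0],[0.003,0.126,0.3,0,0,0],[0.003,0.126,0.3,0,0,0]]'
python3 -c "
from h import *
plan([.5536,-.3021,.013],-32)"
```

```text
time_s: 7.4
eef_pos: [0.5535, -0.3008, 0.0401]
eef_rot: [180.0, 0.2, -31.9]
ft_force: [0.7, 0.8, 0.8]
gripper_width: 0.0511
row [0.002 0.002 0.054] [0.    0.004 0.002] j [-29.  34. 100.   0.  46.   3.] t 7.4
```

```bash
python3 -m inch '[[0.002,0.002,0.03,0,0,0],[0.002,0.002,0.053,0,0,0],[0.002,0.002,0.053,0,0,0],[0.002,0.002,0.053,0,0,0]]'
python3 -m inch '[[0,0,0,0,0,0],[0,0,0,0,0,0],[0,0,0,0,0,0],[0,0,0,0,0,0]]' -1 60
python3 -m inch '[[0,0,-0.05,0,0,0],[0,0,-0.1,0,0,0],[0,0,-0.16,0,0,0],[0,0,-0.22,0,0,0],[0,0,-0.22,0,0,0]]'
python3 -c "
from h import *
plan([.502,.142,.13],0)
plan([.502,.142,.13],90)"
```

```text
time_s: 7.73
eef_pos: [0.5569, -0.3044, 0.0169]
eef_rot: [-180.0, -0.3, -32.0]
ft_force: [0.0, 1.0, 9.9]
gripper_width: 0.0514
time_s: 8.07
eef_pos: [0.5555, -0.3041, 0.0162]
eef_rot: [-180.0, -0.2, -32.0]
ft_force: [0.6, 0.9, 8.7]
gripper_width: 0.0327
time_s: 8.48
eef_pos: [0.5572, -0.3052, 0.1308]
eef_rot: [-180.0, -0.5, -32.0]
ft_force: [1.4, -0.7, -0.2]
gripper_width: 0.0336
row [-0.567 -0.7   -0.003] [ 0.002 -0.011 -0.71 ] j [-29.  27.  97.   0.  55.   3.] t 8.48
row [-0.567 -0.7   -0.003] [-0.006 -0.01   1.29 ] j [-29.  27.  97.   0.  55.   3.] t 8.48
```

```bash
python3 -c "
from h import *
plan([.537,.107,.16],0)"
```

```text
row [-0.47  -0.678 -0.062] [ 0.002 -0.011 -0.71 ] j [-29.  27.  97.   0.  55.   3.] t 8.48
```

```bash
python3 -m inch '[[-0.02,-0.03,-0.05,0,0,-0.1],[-0.06,-0.08,-0.06,0,0,-0.2],[-0.1,-0.14,-0.06,0,0,-0.3],[-0.14,-0.2,-0.06,0,0,-0.4],[-0.18,-0.26,-0.06,0,0,-0.5],[-0.22,-0.32,-0.06,0,0,-0.6],[-0.26,-0.38,-0.06,0,0,-0.71],[-0.3,-0.43,-0.06,0,0,-0.71]]'
python3 -c "
from h import *
plan([.537,.107,.16],0)"
```

```text
time_s: 9.15
eef_pos: [0.5406, -0.0397, 0.1546]
eef_rot: [-180.0, -0.0, 0.3]
ft_force: [-0.1, 0.8, -0.3]
gripper_width: 0.0329
row [-0.006 -0.293 -0.011] [-0.    -0.001  0.007] j [ -4.  18. 108.   0.  54.  -5.] t 9.15
```

```bash
python3 -m inch '[[0,-0.07,0,0,0,0],[-0.006,-0.14,0,0,0,0],[-0.006,-0.22,0,0,0,0],[-0.006,-0.28,0,0,0,0],[-0.006,-0.28,0.06,0,0,0],[-0.006,-0.28,0.12,0,0,0],[-0.006,-0.28,0.18,0,0,0],[-0.006,-0.28,0.22,0,0,0]]'
python3 -c "
from h import *
snap('wrist','w5');
plan([.537,.107,.012],0)"
```

```text
time_s: 9.82
eef_pos: [0.5364, 0.0985, 0.0423]
eef_rot: [180.0, 0.1, 0.0]
ft_force: [-0.2, -0.6, -1.4]
gripper_width: 0.0329
row [ 0.005 -0.018  0.055] [0.001 0.008 0.   ] j [ 10.  28. 111.   0.  41.  10.] t 9.87
```

View pics/w5.png

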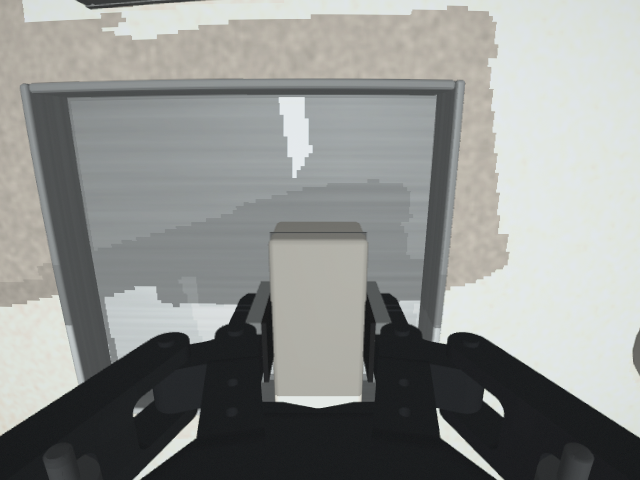

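```bash
python3 -m inch '[[0,-0.018,0.03,0,0,0],[0,-0.018,0.055,0,0,0],[0,-0.018,0.055,0,0,0],[0,-0.018,0.055,0,0,0]]'
python3 -m inch '[[0,0,0,0,0,0],[0,0,0,0,0,0],[0,0,0,0,0,0],[0,0,-0.06,0,0,0],[0,0,-0.14,0,0,0],[0,0,-0.22,0,0,0],[0,0,-0.3,0,0,0]]' 0.15
python3 -c "
from h import *
a=np.radians(57);print(.602+.07*np.cos(a),-.2225+.07*np.sin(a))
plan([.54,-.1,.18],0)"
```

```text
time_s: 10.2
eef_pos: [0.5375, 0.107, 0.0172]
eef_rot: [180.0, 0.1, -0.0]
ft_force: [-0.3, -0.0, -0.2]
gripper_width: 0.0329
time_s: 10.78
eef_pos: [0.5374, 0.107, 0.1695]
eef_rot: [-180.0, -0.0, -0.0]
ft_force: [0.1, -0.3, -0.0]
gripper_width: 0.0495
0.6401247324510518 -0.16379306024382032
row [ 0.005  0.414 -0.021] [-0.    -0.    -0.001] j [ 11.  17. 106.   0.  56.  11.] t 10.78
```

```bash
python3 -c "
from h import *
plan([.640,-.1637,.13],-33)"
```

```text
row [0.205 0.541 0.079] [-0.    -0.     0.733] j [ 11.  17. 106.   0.  56.  11.] t 10.78
```

```bash
python3 -m inch '[[0.03,0.08,0,0,0,0.1],[0.06,0.15,0,0,0,0.2],[0.085,0.225,0,0,0,0.3],[0.11,0.3,0,0,0,0.4],[0.14,0.37,0,0,0,0.5],[0.17,0.445,0,0,0,0.6],[0.195,0.515,0,0,0,0.7],[0.205,0.541,0.04,0,0,0.733]]'
python3 -m inch '[[0,0,0,0,0,0],[0,0,0,0,0,0]]'
python3 -c "
from h import *
snap('wrist','w6')
plan([.640,-.1637,.071],-33)"
```

```text
time_s: 11.45
eef_pos: [0.6441, -0.1689, 0.1517]
eef_rot: [-179.9, -0.5, -33.4]
ft_force: [1.5, -0.8, 0.0]
gripper_width: 0.0494
time_s: 11.62
eef_pos: [0.6393, -0.1641, 0.1467]
eef_rot: [180.0, 0.1, -33.1]
ft_force: [-0.2, -0.6, -0.1]
gripper_width: 0.0489
row [0.001 0.    0.153] [ 0.     0.001 -0.   ] j [-14.  28.  93.   0.  59.  19.] t 11.67
```

View pics/w6.png

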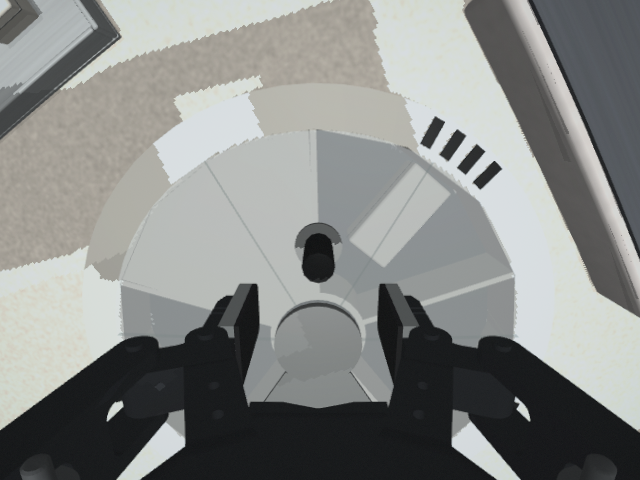

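The post at (318,255) is midway between the jaws. Descend, grip and turn +145°.

```bash
python3 -m inch '[[0,0,0.05,0,0,0],[0,0,0.1,0,0,0],[0,0,0.15,0,0,0],[0,0,0.15,0,0,0],[0,0,0.15,0,0,0]]'
python3 -m inch '[[0,0,0,0,0,0],[0,0,0,0,0,0],[0,0,0,0,0,0],[0,0,0,0,0,0]]' -1 25
python3 -m inch '[[-0.0146,0.001,0,0,0,-0.133],[-0.029,0.003,0,0,0,-0.267],[-0.043,0.007,0,0,0,-0.4],[-0.057,0.012,0,0,0,-0.533],[-0.07,0.019,0,0,0,-0.667],[-0.082,0.027,0,0,0,-0.8],[-0.094,0.036,0,0,0,-0.933],[-0.099,0.041,0,0,0,-1]]'
python3 -m inch '[[-0.0146,0.001,0,0,0,-0.133],[-0.029,0.003,0,0,0,-0.267],[-0.043,0.007,0,0,0,-0.4],[-0.057,0.012,0,0,0,-0.533],[-0.07,0.019,0,0,0,-0.667],[-0.082,0.027,0,0,0,-0.8],[-0.094,0.036,0,0,0,-0.933],[-0.099,0.041,0,0,0,-1]]'
python3 -c "
from h import *
a=np.radians(202);plan([.602+.07*np.cos(a),-.2225+.07*np.sin(a),.071],202.4-90)"
```

```text
time_s: 12.08
eef_pos: [0.6395, -0.162, 0.0724]
eef_rot: [180.0, 0.1, -32.9]
ft_force: [-0.8, 0.3, -0.7]
gripper_width: 0.0491
time_s: 12.42
eef_pos: [0.6414, -0.1633, 0.0745]
eef_rot: [-179.9, -0.1, -33.0]
ft_force: [-0.9, 3.0, 6.3]
gripper_width: 0.0174
time_s: 13.08
eef_pos: [0.5879, -0.1518, 0.0744]
eef_rot: [-179.9, -0.1, 12.3]
ft_force: [-1.3, 13.1, 10.2]
gripper_width: 0.0175
time_s: 13.75
eef_pos: [0.5406, -0.1818, 0.0742]
eef_rot: [-179.7, -0.0, 57.3]
ft_force: [-11.9, 14.2, 19.2]
gripper_width: 0.0176
row [-0.116  0.066  0.006] [-0.006 -0.004 -1.224] j [-19.  27. 107.   0.  47. -76.] t 13.75
```

```bash
python3 -m inch '[[-0.0146,0.001,0,0,0,-0.133],[-0.029,0.003,0,0,0,-0.267],[-0.043,0.007,0,0,0,-0.4],[-0.057,0.013,0,0,0,-0.533],[-0.07,0.021,0,0,0,-0.667],[-0.082,0.03,0,0,0,-0.8],[-0.094,0.039,0,0,0,-0.933],[-0.099,0.045,0,0,0,-1]]'
python3 -c "
from h import *
a=np.radians(202.4);plan([.602+.07*np.cos(a),-.2225+.07*np.sin(a),.071],202.4-90);s=arm.sense();print(s['eef_pos'],s['ft_force'])"
```

```text
time_s: 14.42
eef_pos: [0.5301, -0.2376, 0.0735]
eef_rot: [-179.5, -0.2, 102.4]
ft_force: [-20.8, -0.0, 16.6]
gripper_width: 0.0168
row [-0.026  0.009  0.005] [-0.01  -0.005 -0.223] j [ -24.   28.  106.   -0.   47. -126.] t 14.42
[ 0.53012919 -0.23760929  0.07348448] [-2.07997333e+01 -3.47963051e-03  1.66311489e+01]
```

```bash
python3 -m inch '[[-0.0146,0.0,0,0,0,-0.133],[-0.026,0.0,0,0,0,-0.223],[-0.026,0,0,0,0,-0.223],[-0.026,0,0,0,0,-0.223]]'
python3 -c "
from h import *
a=np.radians(202.4);plan([.602+.07*np.cos(a),-.2225+.07*np.sin(a),.071],202.4-90)"
python3 -m inch '[[0,0,0,0,0,0],[0,0,0.0,0,0,0],[0,0,-0.06,0,0,0],[0,0,-0.14,0,0,0],[0,0,-0.2,0,0,0],[0,0,-0.26,0,0,0]]' 0.2
python3 -c "
from h import *
plan([.612,-.2225,.19],112-180)"
```

```text
time_s: 14.75
eef_pos: [0.5347, -0.2514, 0.0734]
eef_rot: [-179.7, -0.1, 112.1]
ft_force: [-16.0, -5.4, 12.1]
gripper_width: 0.0175
row [0.002 0.007 0.005] [-0.007 -0.002 -0.007] j [ -25.   28.  104.   -0.   48. -137.] t 14.75
time_s: 15.25
eef_pos: [0.5386, -0.2504, 0.2048]
eef_rot: [179.9, 0.1, 112.0]
ft_force: [-0.1, 0.0, -0.1]
gripper_width: 0.0517
row [-0.003  0.157  0.03 ] [0.002 0.002 0.001] j [ -25.   19.   99.    0.   62. -137.] t 15.25
```

```bash
python3 -m inch '[[0,0.08,0,0,0,0],[0,0.16,0.02,0,0,0],[0,0.18,0.03,0,0,0],[0,0.18,0.03,0,0,0],[0,0.18,0.03,0,0,0]]'
python3 -c "
from h import *
snap('wrist','w7')"
```

```text
time_s: 15.67
eef_pos: [0.6213, -0.216, 0.1868]
eef_rot: [-180.0, -0.0, 112.1]
ft_force: [-0.1, 0.0, -0.0]
gripper_width: 0.0512
```

View pics/w7.png

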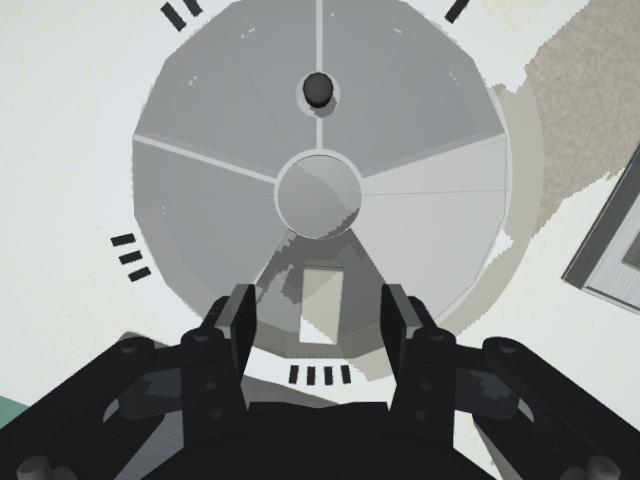

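Slot centred over compartment 4 (four bars at (319,375)); the old box has its top at (300–343, 268–345).

```bash
python3 -c "
from h import *
im,s=load('w7');C=cam('wrist',s);q=ray(C,[(305,268),(343,270),(338,345),(300,343)],.040);print(q.mean(0),np.linalg.norm(q[0]-q[1]),np.linalg.norm(q[1]-q[2]))
d=q[2]+q[3]-q[0]-q[1];a=np.degrees(np.arctan2(d[1],d[0]));print(a)
m=q.mean(0)
plan([m[0],m[1],.014],a+90)"
```

```text
[ 0.69232474 -0.18318087  0.04      ] 0.03158036720872046 0.07107739944928188
18.871073197722694
row [0.008 0.158 0.346] [-0.001 -0.001  0.071] j [ -19.   25.   92.   -0.   63. -131.] t 15.72
```

```bash
python3 -m inch '[[0.005,0.08,0.0,0,0,0.07],[0.008,0.158,0.04,0,0,0.07],[0.008,0.158,0.1,0,0,0.07],[0.008,0.158,0.16,0,0,0.07],[0.008,0.158,0.22,0,0,0.07],[0.008,0.158,0.28,0,0,0.07],[0.008,0.158,0.28,0,0,0.07],[0.008,0.158,0.28,0,0,0.07]]'
python3 -c "
from h import *
plan([.6923,-.1832,.0145],109)"
```

```text
time_s: 16.38
eef_pos: [0.6913, -0.1837, 0.0465]
eef_rot: [-179.8, -0.1, 108.8]
ft_force: [0.2, -1.1, 0.3]
gripper_width: 0.0512
row [0.    0.002 0.064] [-0.004 -0.002 -0.004] j [ -15.   39.   88.   -0.   53. -124.] t 16.38
```

```bash
python3 -m inch '[[0,0.002,0.03,0,0,0],[0,0.002,0.06,0,0,0],[0,0.002,0.06,0,0,0],[0,0.002,0.06,0,0,0]]'
python3 -m inch '[[0,0,0,0,0,0],[0,0,0,0,0,0],[0,0,0,0,0,0],[0,0,0,0,0,0]]' -1 60
python3 -m inch '[[0,0,-0.05,0,0,0],[0,0,-0.1,0,0,0],[0,0,-0.16,0,0,0],[0,0,-0.22,0,0,0],[0,0,-0.28,0,0,0],[0,0,-0.3,0,0,0]]'
python3 -c "
from h import *
plan([.467,.107,.16],180)"
```

```text
time_s: 16.72
eef_pos: [0.6936, -0.183, 0.0171]
eef_rot: [-180.0, -0.0, 108.9]
ft_force: [0.1, 0.1, -0.4]
gripper_width: 0.0513
time_s: 17.05
eef_pos: [0.6948, -0.1832, 0.0184]
eef_rot: [179.9, 0.1, 108.9]
ft_force: [-0.7, -0.6, 4.9]
gripper_width: 0.0326
time_s: 17.55
eef_pos: [0.6961, -0.1835, 0.1725]
eef_rot: [179.7, 0.2, 108.9]
ft_force: [2.1, 0.4, 0.3]
gripper_width: 0.0327
row [ 0.698 -0.246  0.021] [ 0.003  0.008 -1.58 ] j [ -15.   31.   84.   -0.   64. -124.] t 17.55
```

```bash
python3 -m inch '[[0.04,-0.02,0,0,0,0.125],[0.09,-0.03,0,0,0,0.25],[0.13,-0.05,0,0,0,0.375],[0.18,-0.06,0,0,0,0.5],[0.22,-0.08,0,0,0,0.625],[0.26,-0.09,0,0,0,0.75],[0.31,-0.11,0,0,0,0.875],[0.35,-0.12,0,0,0,1]]'
python3 -c "
from h import *
plan([.467,.107,.16],0)"
```

```text
time_s: 18.22
eef_pos: [0.5786, -0.0357, 0.1664]
eef_rot: [-179.9, 0.0, 63.6]
ft_force: [0.6, -0.1, 0.0]
gripper_width: 0.0329
row [ 0.156 -0.327  0.013] [-0.002  0.002  1.413] j [ -4.  20. 103.   0.  57. -67.] t 18.22
```

```bash
python3 -m inch '[[0.02,-0.04,0,0,0,0.125],[0.04,-0.08,0,0,0,0.25],[0.06,-0.12,0,0,0,0.375],[0.08,-0.16,0,0,0,0.5],[0.1,-0.2,0,0,0,0.625],[0.12,-0.25,0,0,0,0.75],[0.14,-0.29,0,0,0,0.875],[0.156,-0.327,0,0,0,1]]'
python3 -c "
from h import *
plan([.467,.107,.08],0)"
```

```text
time_s: 18.88
eef_pos: [0.4667, 0.1061, 0.1667]
eef_rot: [-180.0, 0.0, 18.6]
ft_force: [0.4, 0.3, -0.7]
gripper_width: 0.0331
row [ 0.001 -0.001  0.173] [-0.     0.001  0.413] j [ 13.  12. 115.   0.  54.  -6.] t 18.88
```

```bash
python3 -m inch '[[0,-0.001,0.04,0,0,0.15],[0,0,0.1,0,0,0.3],[0,0,0.16,0,0,0.413],[0,0,0.2,0,0,0.413],[0,0,0.2,0,0,0.413]]'
python3 -c "
from h import *
snap('wrist','w8');
plan([.467,.107,.013],0)"
```

```text
time_s: 19.3
eef_pos: [0.4649, 0.1046, 0.0635]
eef_rot: [179.9, 0.4, 0.3]
ft_force: [-1.5, -0.7, -1.1]
gripper_width: 0.0324
row [ 0.002 -0.004  0.105] [0.001 0.006 0.007] j [ 12.  21. 119.   0.  40.  12.] t 19.35
```

View pics/w8.png

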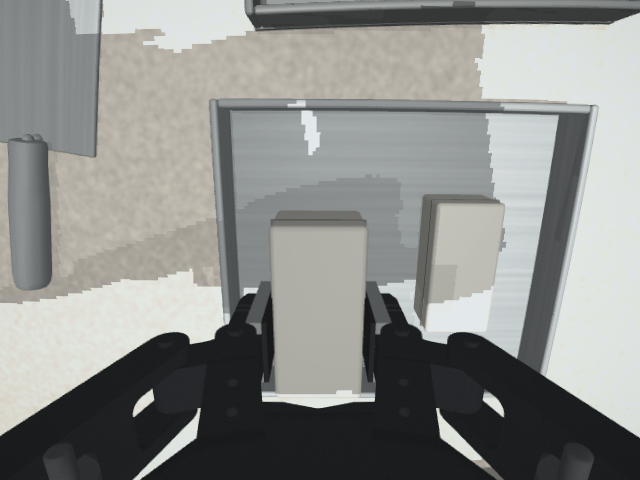

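Held box is clear of the first old box (460,265) and inside the pan walls.

```bash
python3 -m inch '[[0.012,-0.004,0.03,0,0,0],[0.012,-0.004,0.07,0,0,0],[0.012,-0.004,0.098,0,0,0],[0.012,-0.004,0.098,0,0,0],[0.012,-0.004,0.098,0,0,0]]'
python3 -m inch '[[0,0,0,0,0,0],[0,0,0,0,0,0],[0,0,0,0,0,0],[0,0,-0.06,0,0,0],[0,0,-0.14,0,0,0],[0,0,-0.22,0,0,0],[0,0,-0.3,0,0,0],[0,0,-0.34,0,0,0]]' 0.13
python3 -c "
from h import *
snap('wrist','w8b');
plan([.517,.26,.26],0)"
```

```text
time_s: 19.77
eef_pos: [0.4744, 0.1073, 0.019]
eef_rot: [180.0, 0.0, 0.3]
ft_force: [-0.8, 0.7, -0.1]
gripper_width: 0.0331
time_s: 20.43
eef_pos: [0.476, 0.1077, 0.1936]
eef_rot: [-179.9, -0.4, 0.3]
ft_force: [1.9, -0.0, -0.3]
gripper_width: 0.0483
row [ 0.082 -0.304 -0.127] [-0.003 -0.013  0.007] j [ 13.  10. 112.   0.  57.  12.] t 20.48
```

View pics/w8b.png

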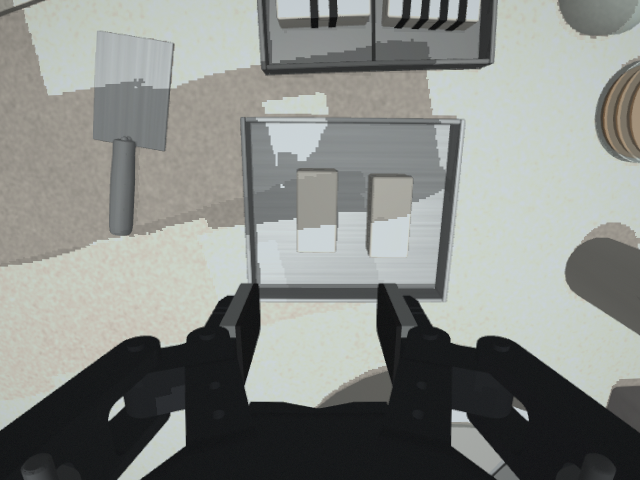

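```bash
python3 -m inch '[[0.01,-0.04,-0.02,0,0,-0.125],[0.02,-0.08,-0.04,0,0,-0.25],[0.03,-0.12,-0.05,0,0,-0.375],[0.04,-0.16,-0.05,0,0,-0.5],[0.05,-0.2,-0.05,0,0,-0.625],[0.05,-0.25,-0.05,0,0,-0.75],[0.05,-0.29,-0.05,0,0,-0.875],[0.05,-0.32,-0.05,0,0,-1]]'
python3 -c "
from h import *
plan([.5,.29,.22],90)"
```

```text
time_s: 21.15
eef_pos: [0.4983, 0.269, 0.2136]
eef_rot: [-180.0, -0.0, 45.6]
ft_force: [0.3, 0.2, -0.3]
gripper_width: 0.0479
row [ 0.032 -0.027 -0.013] [ 0.    -0.001 -0.987] j [ 28.  16. 102.   0.  62. -17.] t 21.15
```

```bash
python3 -m inch '[[0,0,0,0,0,-0.15],[0.01,-0.01,0,0,0,-0.3],[0.02,-0.02,0,0,0,-0.45],[0.03,-0.027,0,0,0,-0.6],[0.03,-0.027,0,0,0,-0.75],[0.03,-0.027,0,0,0,-0.9],[0.03,-0.027,0,0,0,-0.987],[0.03,-0.027,0,0,0,-0.987]]'
python3 -c "
from h import *
snap('wrist','w9')"
```

```text
time_s: 21.82
eef_pos: [0.4992, 0.2875, 0.2136]
eef_rot: [180.0, -0.0, 89.9]
ft_force: [-0.4, 0.0, -0.7]
gripper_width: 0.0482
```

View pics/w9.png

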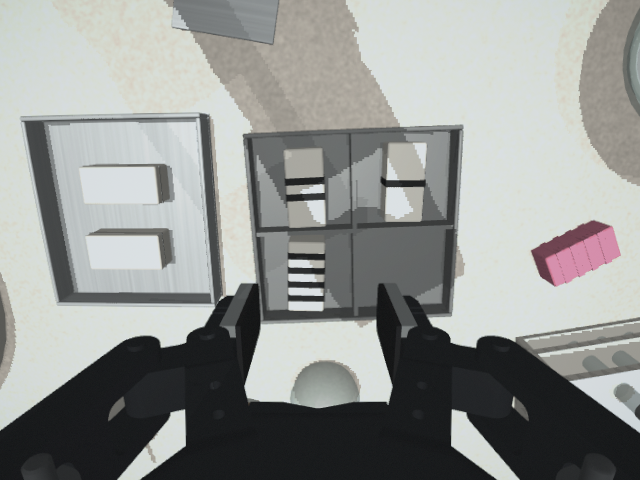

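New4 (four bands) is at (306,275), new2 at (306,188), new1 at (406,182). The pink look-alike at (577,252) is left alone. One enlarged crop to confirm:

```bash
python3 -c "
from h import *
im,s=load('w9');cv2.imwrite('pics/w9a.png',cv2.resize(im[120:330,235:475],None,fx=2.8,fy=2.8,interpolation=2))"
```

```text
(no output)
```

View pics/w9a.png

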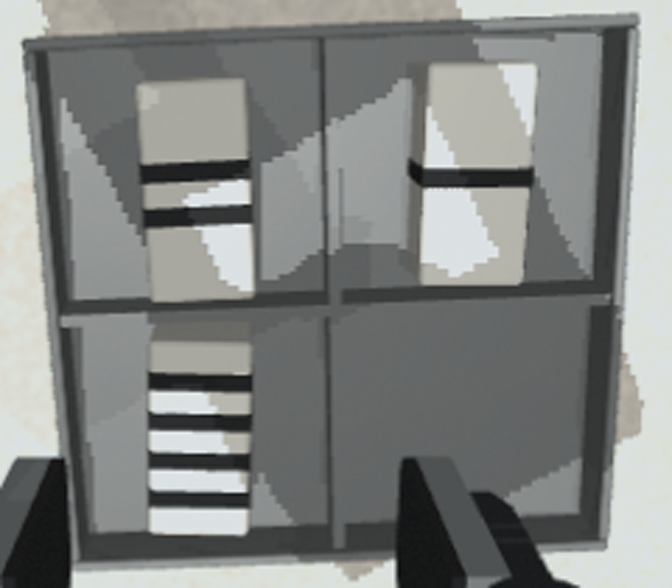

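```bash
python3 -c "
from h import *
im,s=load('w9');C=cam('wrist',s)
for n,c in dict(n4=[(151,341),(251,341),(247,534),(149,532)],n2=[(138,82),(244,79),(253,299),(153,301)],n1=[(429,63),(538,63),(523,286),(421,284)]).items():
  q=ray(C,np.array(c)/2.8+[235,120],.032);d=q[2]+q[3]-q[0]-q[1];print(n,q.mean(0),np.linalg.norm(q[0]-q[1]),np.linalg.norm(q[1]-q[2]),np.degrees(np.arctan2(d[1],d[0])))
plan([.563,.276,.01],90)"
```

```text
n4 [0.56310909 0.27752671 0.032     ] 0.032472606102292655 0.06925738506037094 -1.3771691765839498
n2 [0.48045701 0.27756271 0.032     ] 0.032243240190787135 0.06910457411526695 2.5771632214804616
n1 [0.4753237  0.36517203 0.032     ] 0.03330618268368953 0.06981630349317636 0.4710375133443319
row [-0.022  0.128  0.407] [ 0.    -0.    -0.008] j [ 30.  17. 101.   0.  62. -60.] t 21.87
```

```bash
python3 -m inch '[[-0.02,0.07,0,0,0,0.02],[-0.02,0.128,0.06,0,0,0.02],[-0.02,0.128,0.13,0,0,0.02],[-0.02,0.128,0.2,0,0,0.02],[-0.02,0.128,0.27,0,0,0.02],[-0.02,0.128,0.34,0,0,0.02],[-0.02,0.128,0.34,0,0,0.02],[-0.02,0.128,0.34,0,0,0.02]]' 0.2
python3 -c "
from h import *
plan([.563,.2775,.0105],89)"
```

```text
time_s: 22.53
eef_pos: [0.562, 0.2765, 0.0421]
eef_rot: [-179.8, 0.1, 88.7]
ft_force: [0.7, -0.7, 0.4]
gripper_width: 0.0512
row [0.002 0.002 0.063] [-0.005  0.002 -0.007] j [ 26.  33. 101.   0.  46. -63.] t 22.53
```

```bash
python3 -m inch '[[0.002,0.002,0.03,0,0,0],[0.002,0.002,0.06,0,0,0],[0.002,0.002,0.06,0,0,0],[0.002,0.002,0.06,0,0,0]]'
python3 -m inch '[[0,0,0,0,0,0],[0,0,0,0,0,0],[0,0,0,0,0,0],[0,0,0,0,0,0]]' -1 60
python3 -m inch '[[0,0,-0.05,0,0,0],[0,0,-0.1,0,0,0],[0,0,-0.16,0,0,0],[0,0,-0.22,0,0,0],[0,0,-0.28,0,0,0],[0,0,-0.33,0,0,0]]'
python3 -c "
from h import *
a=np.radians(22.4);print(a);plan([.602+.092*np.cos(a),-.2225+.092*np.sin(a),.17],112.4)"
```

```text
time_s: 22.87
eef_pos: [0.565, 0.2786, 0.0146]
eef_rot: [179.9, -0.0, 88.8]
ft_force: [-0.6, -0.8, -0.5]
gripper_width: 0.0511
time_s: 23.2
eef_pos: [0.5656, 0.2789, 0.0154]
eef_rot: [179.8, -0.1, 88.8]
ft_force: [-0.2, -1.0, 6.6]
gripper_width: 0.0323
time_s: 23.7
eef_pos: [0.5648, 0.2785, 0.1817]
eef_rot: [179.9, -0.1, 88.8]
ft_force: [-0.4, 0.3, -1.0]
gripper_width: 0.0327
0.3909537524467298
row [-0.927  0.264  0.023] [ 0.003 -0.001 -0.524] j [ 26.  23.  96.   0.  61. -63.] t 23.7
```

```bash
python3 -m inch '[[-0.08,0.0,0,0,0,0],[-0.16,0,0,0,0,0],[-0.24,0,0,0,0,-0.1],[-0.32,0.0,0,0,0,-0.2],[-0.4,0.0,0,0,0,-0.3],[-0.48,0.0,0,0,0,-0.4],[-0.56,0.0,0,0,0,-0.5],[-0.64,0.02,0,0,0,-0.524]]'
python3 -c "
from h import *
a=np.radians(22.4);plan([.602+.092*np.cos(a),-.2225+.092*np.sin(a),.17],112.4)"
```

```text
time_s: 24.37
eef_pos: [0.5661, -0.0437, 0.1793]
eef_rot: [180.0, -0.0, 112.7]
ft_force: [0.8, 1.0, -1.0]
gripper_width: 0.0327
row [-0.358  0.112  0.019] [ 0.    -0.     0.006] j [  -5.   18.  104.    0.   58. -117.] t 24.37
```

```bash
python3 -m inch '[[-0.07,0.02,0,0,0,0],[-0.14,0.04,0,0,0,0],[-0.21,0.065,0,0,0,0],[-0.28,0.09,0,0,0,0],[-0.345,0.112,0.02,0,0,0],[-0.345,0.112,0.08,0,0,0],[-0.345,0.112,0.12,0,0,0],[-0.345,0.112,0.12,0,0,0]]'
python3 -c "
from h import *
snap('wrist','w10')
a=np.radians(22.4);plan([.602+.092*np.cos(a),-.2225+.092*np.sin(a),.025],112.4)"
```

```text
time_s: 25.03
eef_pos: [0.6825, -0.18, 0.1142]
eef_rot: [-179.7, -0.2, 112.3]
ft_force: [-2.3, 1.3, -0.5]
gripper_width: 0.0328
row [-0.017  0.002  0.183] [-0.004 -0.003 -0.001] j [ -15.   34.   87.    0.   59. -127.] t 25.08
```

View pics/w10.png

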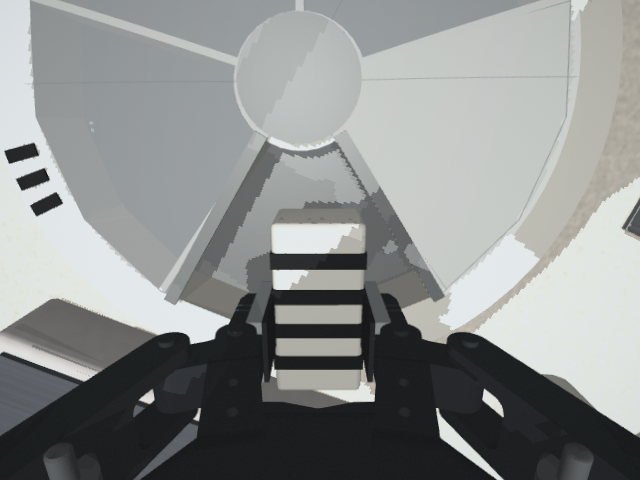

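```bash
python3 -m inch '[[-0.008,0.002,0.0,0,0,0],[-0.014,0.002,0,0,0,0],[-0.014,0.002,0.03,0,0,0],[-0.014,0.002,0.03,0,0,0]]'
python3 -c "
from h import *
a=np.radians(22.4);plan([.602+.092*np.cos(a),-.2225+.092*np.sin(a),.025],112.4)"
```

```text
time_s: 25.42
eef_pos: [0.6883, -0.1861, 0.1022]
eef_rot: [-180.0, -0.0, 112.4]
ft_force: [-1.1, 0.5, -1.4]
gripper_width: 0.0325
row [-0.002 -0.003  0.154] [-0.001 -0.    -0.   ] j [ -15.   35.   87.   -0.   58. -128.] t 25.42
```

```bash
python3 -m inch '[[-0.002,-0.003,0.03,0,0,0],[-0.002,-0.003,0.06,0,0,0],[-0.002,-0.003,0.09,0,0,0],[-0.002,-0.003,0.12,0,0,0],[-0.002,-0.003,0.15,0,0,0],[-0.002,-0.003,0.15,0,0,0],[-0.002,-0.003,0.15,0,0,0]]'
python3 -m inch '[[0,0,0,0,0,0],[0,0,0,0,0,0],[0,0,0,0,0,0],[0,0,-0.06,0,0,0],[0,0,-0.14,0,0,0],[0,0,-0.22,0,0,0],[0,0,-0.26,0,0,0],[0,0,-0.26,0,0,0]]' 0.2
python3 -c "
from h import *
snap('wrist','w11')
plan([.535,-.2505,.12],112.4)"
```

```text
time_s: 26.0
eef_pos: [0.687, -0.1875, 0.0269]
eef_rot: [-179.9, -0.1, 112.4]
ft_force: [-0.4, -1.3, -0.5]
gripper_width: 0.0329
time_s: 26.67
eef_pos: [0.6911, -0.1887, 0.1657]
eef_rot: [179.5, 0.4, 112.4]
ft_force: [1.0, -0.2, 0.3]
gripper_width: 0.0513
row [ 0.003 -0.334  0.083] [ 0.007  0.005 -0.   ] j [ -15.   31.   85.    0.   63. -128.] t 26.72
```

View pics/w11.png

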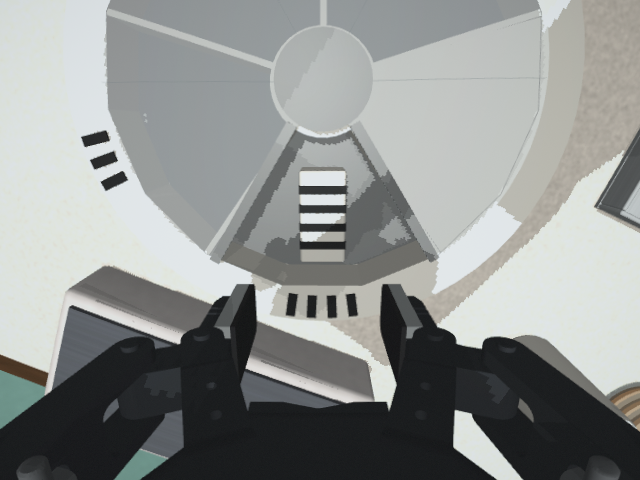

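New4 lies in compartment 4 at (323,215). Now turn the cover −144° to compartment 2.

```bash
python3 -m inch '[[0,-0.08,0,0,0,0],[0.002,-0.16,0,0,0,0],[0.003,-0.24,0,0,0,0],[0.003,-0.32,0.02,0,0,0],[0.003,-0.33,0.06,0,0,0],[0.003,-0.33,0.06,0,0,0],[0.003,-0.33,0.06,0,0,0]]'
python3 -c "
from h import *
snap('wrist','w12')
plan([.535,-.2505,.071],112.4)"
```

```text
time_s: 27.3
eef_pos: [0.5337, -0.2489, 0.1273]
eef_rot: [-179.9, -0.1, 112.3]
ft_force: [-0.2, -0.3, -0.2]
gripper_width: 0.0514
row [-0.003 -0.001  0.114] [-0.    -0.001 -0.   ] j [ -25.   24.  103.    0.   53. -137.] t 27.35
```

View pics/w12.png

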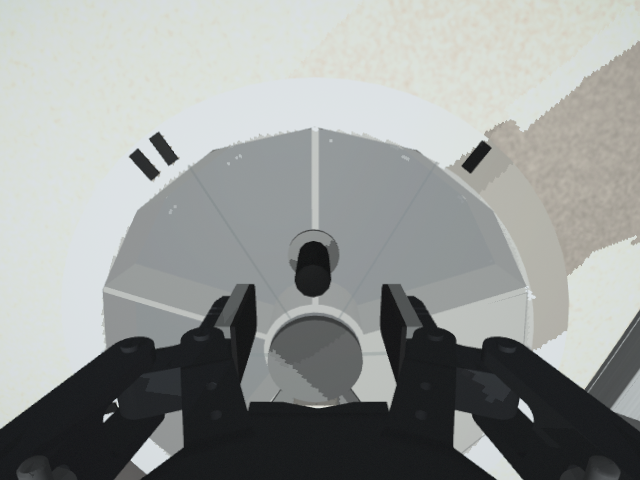

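```bash
python3 -m inch '[[0,-0.001,0.04,0,0,0],[0,-0.001,0.08,0,0,0],[0,-0.001,0.11,0,0,0],[0,-0.001,0.11,0,0,0],[0,-0.001,0.11,0,0,0]]'
python3 -m inch '[[0,0,0,0,0,0],[0,0,0,0,0,0],[0,0,0,0,0,0],[0,0,0,0,0,0]]' -1 25
python3 -m inch '[[0.0146,0.001,0,0,0,0.133],[0.029,0.003,0,0,0,0.267],[0.043,0.007,0,0,0,0.4],[0.057,0.012,0,0,0,0.533],[0.07,0.019,0,0,0,0.667],[0.082,0.027,0,0,0,0.8],[0.094,0.036,0,0,0,0.933],[0.099,0.041,0,0,0,1]]'
python3 -m inch '[[0.0146,0.001,0,0,0,0.133],[0.029,0.003,0,0,0,0.267],[0.043,0.007,0,0,0,0.4],[0.057,0.012,0,0,0,0.533],[0.07,0.019,0,0,0,0.667],[0.082,0.027,0,0,0,0.8],[0.094,0.036,0,0,0,0.933],[0.099,0.041,0,0,0,1]]'
python3 -m inch '[[0.0146,0.001,0,0,0,0.133],[0.029,0.003,0,0,0,0.267],[0.043,0.007,0,0,0,0.4],[0.057,0.012,0,0,0,0.533],[0.07,0.019,0,0,0,0.667],[0.082,0.027,0,0,0,0.8],[0.094,0.036,0,0,0,0.933],[0.099,0.041,0,0,0,1]]'
python3 -c "
from h import *
a=np.radians(58.4);plan([.602+.07*np.cos(a),-.2225+.07*np.sin(a),.071],58.4-90)"
```

```text
time_s: 27.77
eef_pos: [0.5351, -0.2488, 0.0733]
eef_rot: [-180.0, -0.0, 112.5]
ft_force: [-0.4, -0.2, 0.3]
gripper_width: 0.0514
time_s: 28.1
eef_pos: [0.5353, -0.2498, 0.0746]
eef_rot: [179.9, 0.1, 112.4]
ft_force: [0.5, 0.8, 6.6]
gripper_width: 0.0173
time_s: 28.77
eef_pos: [0.536, -0.1962, 0.0746]
eef_rot: [179.8, 0.0, 67.1]
ft_force: [1.5, -3.7, 5.0]
gripper_width: 0.0173
time_s: 29.43
eef_pos: [0.5742, -0.159, 0.0746]
eef_rot: [179.8, -0.1, 22.1]
ft_force: [0.1, -5.7, 5.3]
gripper_width: 0.017
time_s: 30.1
eef_pos: [0.627, -0.1595, 0.0746]
eef_rot: [179.9, -0.1, -22.9]
ft_force: [-3.0, -4.7, 7.4]
gripper_width: 0.0172
row [ 0.024 -0.003  0.007] [ 0.001 -0.003  0.193] j [-14.  32.  97.  -0.  51.   9.] t 30.1
```

```bash
python3 -m inch '[[0.0146,0.0,0,0,0,0.133],[0.022,0.001,0,0,0,0.193],[0.022,0.001,0,0,0,0.193],[0.022,0.001,0,0,0,0.193]]'
python3 -c "
from h import *
a=np.radians(58.4);plan([.602+.07*np.cos(a),-.2225+.07*np.sin(a),.071],58.4-90)"
```

```text
time_s: 30.43
eef_pos: [0.6365, -0.1644, 0.0746]
eef_rot: [180.0, -0.2, -31.3]
ft_force: [0.1, -7.2, 6.4]
gripper_width: 0.0173
row [ 0.002 -0.005  0.007] [ 0.001 -0.004  0.006] j [-15.  33.  96.  -0.  51.  17.] t 30.43
```

```bash
python3 -m inch '[[0,0,0,0,0,0],[0,0,0.0,0,0,0],[0,0,-0.06,0,0,0],[0,0,-0.14,0,0,0],[0,0,-0.2,0,0,0],[0,0,-0.26,0,0,0]]' 0.2
python3 -c "
from h import *
plan([.44,.2776,.2],-87.4)"
```

```text
time_s: 30.93
eef_pos: [0.6356, -0.1624, 0.205]
eef_rot: [-180.0, -0.0, -31.3]
ft_force: [0.6, -0.1, 0.3]
gripper_width: 0.0509
row [-0.791 -0.549  0.01 ] [-0.     0.     1.247] j [-14.  24.  91.   0.  65.  17.] t 30.93
```

```bash
python3 -m inch '[[-0.06,-0.05,0,0,0,0.125],[-0.13,-0.09,0,0,0,0.25],[-0.19,-0.14,0,0,0,0.375],[-0.25,-0.19,0,0,0,0.5],[-0.31,-0.24,0,0,0,0.625],[-0.37,-0.29,0,0,0,0.75],[-0.43,-0.33,0,0,0,0.875],[-0.49,-0.38,0,0,0,1]]'
python3 -c "
from h import *
plan([.50,.2776,.2],-87.4)"
```

```text
time_s: 31.6
eef_pos: [0.5235, 0.1282, 0.2033]
eef_rot: [180.0, 0.0, -76.6]
ft_force: [1.0, -0.0, -0.3]
gripper_width: 0.051
row [-0.302 -0.024  0.007] [0.001 0.    0.241] j [ 14.  14. 106.   0.  60.  90.] t 31.6
```

```bash
python3 -m inch '[[-0.07,-0.01,0,0,0,0.1],[-0.14,-0.02,0,0,0,0.2],[-0.21,-0.024,0,0,0,0.241],[-0.29,-0.024,0,0,0,0.241],[-0.29,-0.024,0,0,0,0.241],[-0.29,-0.024,0,0,0,0.241]]'
python3 -c "
from h import *
snap('wrist','w13')"
```

```text
time_s: 32.1
eef_pos: [0.5014, 0.2724, 0.2031]
eef_rot: [180.0, 0.0, -86.9]
ft_force: [0.7, -1.5, 0.5]
gripper_width: 0.0515
```

View pics/w13.png

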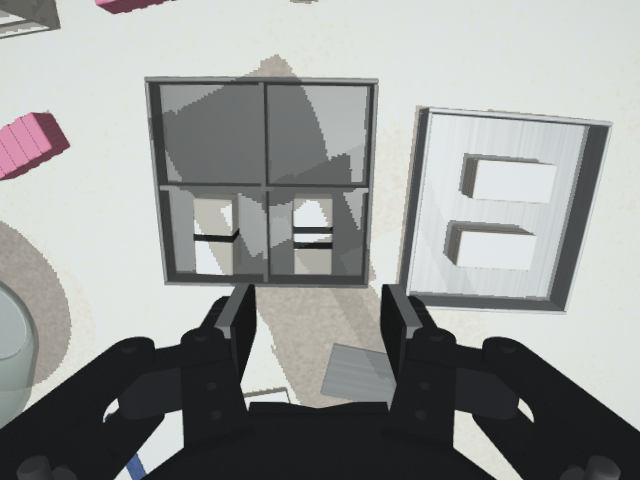

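New2 (two bands at (313,237)) has its top at (293–332, 196–274), unmoved; new1 is at (214,236).

```bash
python3 -c "
from h import *
im,s=load('w13');C=cam('wrist',s)
for c in [[(294,195),(331,195),(332,274),(294,274)],[(194,198),(232,198),(233,275),(195,275)]]:
  q=ray(C,c,.032);d=q[0]+q[1]-q[2]-q[3];print(q.mean(0),np.linalg.norm(q[0]-q[1]),np.linalg.norm(q[1]-q[2]),np.degrees(np.arctan2(d[1],d[0])))
plan([.480,.278,.013],-87.4)"
```

```text
[0.48203574 0.27667414 0.032     ] 0.03144711680961091 0.07185312474273703 3.2703902413139354
[0.47542889 0.36395298 0.032     ] 0.03278512637197134 0.070528812673368 -0.5211812321233192
row [-0.017  0.042  0.38 ] [ 0.001 -0.001  0.009] j [ 28.  17. 102.  -0.  61. 115.] t 32.15
```

```bash
python3 -m inch '[[-0.012,0.04,0.05,0,0,0],[-0.012,0.04,0.12,0,0,0],[-0.012,0.04,0.19,0,0,0],[-0.012,0.04,0.26,0,0,0],[-0.012,0.04,0.32,0,0,0],[-0.012,0.04,0.32,0,0,0],[-0.012,0.04,0.32,0,0,0]]'
python3 -c "
from h import *
plan([.481,.277,.010],-87.2)"
```

```text
time_s: 32.73
eef_pos: [0.4814, 0.2737, 0.0424]
eef_rot: [179.8, -0.1, -87.2]
ft_force: [-0.5, 0.6, 0.1]
gripper_width: 0.0513
row [-0.007  0.     0.065] [ 0.004 -0.002 -0.001] j [ 29.  28. 110.  -0.  42. 117.] t 32.73
```

```bash
python3 -m inch '[[-0.006,0,0.03,0,0,0],[-0.006,0,0.065,0,0,0],[-0.006,0,0.065,0,0,0],[-0.006,0,0.065,0,0,0]]'
python3 -m inch '[[0,0,0,0,0,0],[0,0,0,0,0,0],[0,0,0,0,0,0],[0,0,0,0,0,0]]' -1 60
python3 -m inch '[[0,0,-0.05,0,0,0],[0,0,-0.1,0,0,0],[0,0,-0.16,0,0,0],[0,0,-0.22,0,0,0],[0,0,-0.28,0,0,0],[0,0,-0.33,0,0,0]]'
python3 -c "
from h import *
plan([.5,-.05,.18],-32)
a=np.radians(238.4);plan([.602+.092*np.cos(a),-.2225+.092*np.sin(a),.17],-31.6)"
```

```text
time_s: 33.07
eef_pos: [0.4828, 0.2784, 0.0124]
eef_rot: [-179.9, 0.0, -87.2]
ft_force: [0.1, 0.4, 0.2]
gripper_width: 0.0513
time_s: 33.4
eef_pos: [0.4832, 0.279, 0.013]
eef_rot: [-179.8, 0.1, -87.1]
ft_force: [-0.4, -1.5, 8.5]
gripper_width: 0.0326
time_s: 33.9
eef_pos: [0.4824, 0.2788, 0.1795]
eef_rot: [-179.8, 0.1, -87.1]
ft_force: [0.3, -0.2, -1.1]
gripper_width: 0.0329
row [ 0.658 -0.002 -0.002] [-0.004 -0.    -1.225] j [ 30.  17. 105.  -0.  57. 117.] t 33.9
row [ 1.165 -0.085  0.018] [-0.004 -0.    -1.234] j [ 30.  17. 105.  -0.  57. 117.] t 33.9
```

```bash
python3 -m inch '[[0.08,0,0,0,0,-0.125],[0.16,-0.01,0,0,0,-0.25],[0.24,-0.015,0,0,0,-0.375],[0.32,-0.02,0,0,0,-0.5],[0.4,-0.03,0,0,0,-0.625],[0.48,-0.035,0,0,0,-0.75],[0.56,-0.04,0,0,0,-0.875],[0.64,-0.05,0,0,0,-1]]'
python3 -c "
from h import *
a=np.radians(238.4);plan([.602+.092*np.cos(a),-.2225+.092*np.sin(a),.15],-31.6)"
```

```text
time_s: 34.57
eef_pos: [0.5226, -0.0418, 0.1773]
eef_rot: [-179.9, -0.1, -41.9]
ft_force: [1.9, 1.1, -0.5]
gripper_width: 0.0327
row [0.392 0.344 0.055] [-0.001 -0.002 -0.228] j [ -5.  15. 109.   0.  56.  37.] t 34.57
```

```bash
python3 -m inch '[[0.06,0.05,0,0,0,-0.1],[0.12,0.1,0,0,0,-0.2],[0.18,0.16,0,0,0,-0.228],[0.24,0.21,0,0,0,-0.228],[0.3,0.26,0,0,0,-0.228],[0.36,0.31,0,0,0,-0.228],[0.39,0.34,0.05,0,0,-0.228],[0.39,0.34,0.1,0,0,-0.228]]'
python3 -m inch '[[0,0,0,0,0,0],[0,0,0,0,0,0]]'
python3 -c "
from h import *
snap('wrist','w14')
a=np.radians(238.4);plan([.602+.092*np.cos(a),-.2225+.092*np.sin(a),.025],-31.6)"
```

```text
time_s: 35.23
eef_pos: [0.5552, -0.3024, 0.1283]
eef_rot: [180.0, -0.4, -32.1]
ft_force: [-0.5, 0.4, -1.0]
gripper_width: 0.0327
time_s: 35.4
eef_pos: [0.5523, -0.2963, 0.1257]
eef_rot: [-180.0, 0.1, -31.9]
ft_force: [0.8, 0.3, 0.6]
gripper_width: 0.0326
row [0.006 0.007 0.204] [-0.     0.    -0.006] j [-28.  27.  98.   0.  55.   4.] t 35.45
```

View pics/w14.png

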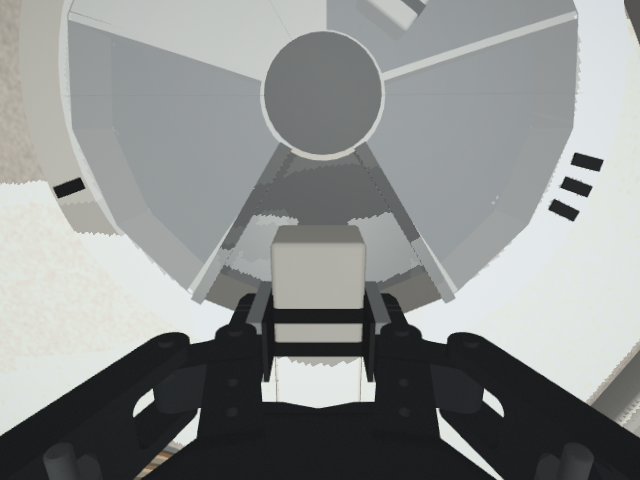

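Held box 2 sits ~8 mm outward in the grip, so I'll shift the TCP inward a little before lowering.

```bash
python3 -m inch '[[0.006,-0.007,0.0,0,0,0],[0.006,-0.007,0.05,0,0,0],[0.006,-0.007,0.1,0,0,0],[0.006,-0.007,0.14,0,0,0],[0.006,-0.007,0.18,0,0,0],[0.006,-0.007,0.203,0,0,0],[0.006,-0.007,0.203,0,0,0],[0.006,-0.007,0.203,0,0,0]]'
python3 -m inch '[[0,0,0,0,0,0],[0,0,0,0,0,0],[0,0,0,0,0,0],[0,0,-0.06,0,0,0],[0,0,-0.14,0,0,0],[0,0,-0.22,0,0,0],[0,0,-0.26,0,0,0],[0,0,-0.26,0,0,0]]' 0.2
python3 -c "
from h import *
snap('wrist','w15')
plan([.638,-.1635,.13],-31.6)"
```

```text
time_s: 36.12
eef_pos: [0.5585, -0.295, 0.0252]
eef_rot: [-180.0, -0.0, -31.8]
ft_force: [0.3, 0.7, -1.4]
gripper_width: 0.033
time_s: 36.78
eef_pos: [0.5609, -0.297, 0.1609]
eef_rot: [-180.0, -0.6, -31.9]
ft_force: [0.7, -0.9, -0.6]
gripper_width: 0.0513
row [-0.008 -0.308  0.056] [-0.001 -0.008 -0.006] j [-28.  25.  96.   0.  58.   4.] t 36.83
```

View pics/w15.png

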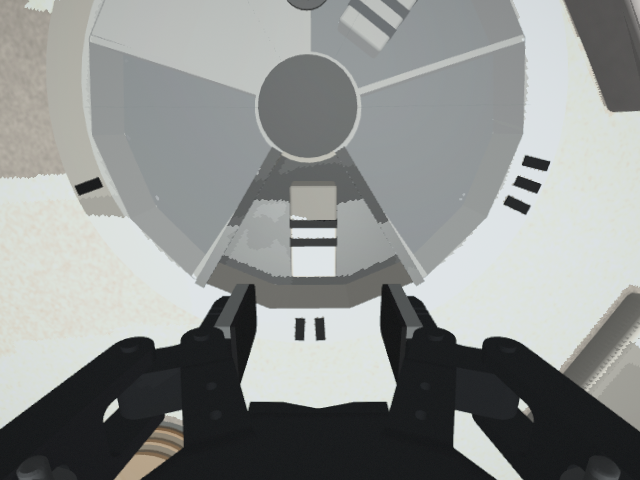

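New2 lies in compartment 2 at (313,230). Turn −72° to compartment 1.

```bash
python3 -m inch '[[0,-0.08,0,0,0,0],[-0.004,-0.16,0,0,0,0],[-0.006,-0.24,0,0,0,0],[-0.006,-0.305,0.02,0,0,0],[-0.006,-0.305,0.08,0,0,0],[-0.006,-0.305,0.08,0,0,0],[-0.006,-0.305,0.08,0,0,0]]'
python3 -c "
from h import *
snap('wrist','w16')
plan([.637,-.1637,.072],-31.6)"
```

```text
time_s: 37.42
eef_pos: [0.6336, -0.1636, 0.1119]
eef_rot: [179.9, 0.3, -31.8]
ft_force: [-0.5, 0.2, 0.2]
gripper_width: 0.0515
row [ 0.004 -0.004  0.083] [ 0.001  0.003 -0.006] j [-15.  30.  95.  -0.  55.  17.] t 37.47
```

View pics/w16.png

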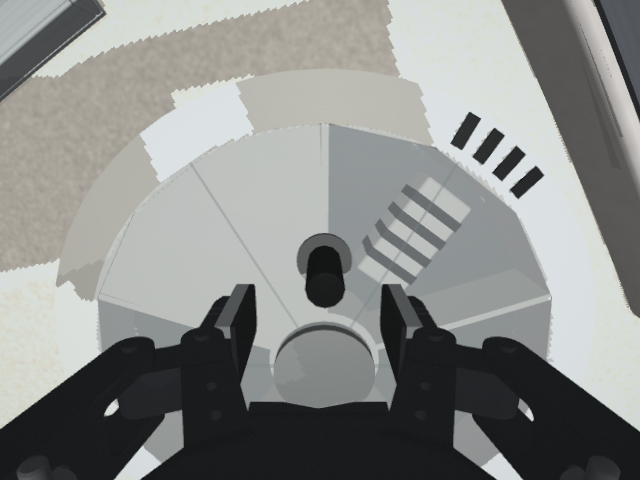

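```bash
python3 -m inch '[[0.003,-0.004,0.03,0,0,0],[0.003,-0.004,0.06,0,0,0],[0.003,-0.004,0.08,0,0,0],[0.003,-0.004,0.08,0,0,0],[0.003,-0.004,0.08,0,0,0]]'
python3 -m inch '[[0,0,0,0,0,0],[0,0,0,0,0,0],[0,0,0,0,0,0],[0,0,0,0,0,0]]' -1 25
python3 -m inch '[[0.0146,0.001,0,0,0,0.133],[0.029,0.003,0,0,0,0.267],[0.043,0.007,0,0,0,0.4],[0.057,0.012,0,0,0,0.533],[0.07,0.019,0,0,0,0.667],[0.082,0.027,0,0,0,0.8],[0.094,0.036,0,0,0,0.933],[0.099,0.041,0,0,0,1]]'
python3 -m inch '[[0.0146,0.001,0,0,0,0.133],[0.029,0.003,0,0,0,0.267],[0.043,0.007,0,0,0,0.4],[0.057,0.012,0,0,0,0.533],[0.0635,0.016,0,0,0,0.6],[0.0635,0.016,0,0,0,0.6],[0.0635,0.016,0,0,0,0.6]]'
python3 -c "
from h import *
a=np.radians(-13.6);plan([.602+.07*np.cos(a),-.2225+.07*np.sin(a),.071],-103.6)"
```

```text
time_s: 37.88
eef_pos: [0.6376, -0.1639, 0.074]
eef_rot: [180.0, 0.0, -31.9]
ft_force: [-0.0, 0.4, 0.1]
gripper_width: 0.0513
time_s: 38.22
eef_pos: [0.6385, -0.1635, 0.0752]
eef_rot: [-180.0, -0.1, -31.9]
ft_force: [-1.9, -0.3, 4.9]
gripper_width: 0.0175
time_s: 38.88
eef_pos: [0.6698, -0.2079, 0.0752]
eef_rot: [-180.0, -0.1, -77.2]
ft_force: [-1.9, -1.5, 5.2]
gripper_width: 0.0171
time_s: 39.47
eef_pos: [0.6696, -0.2407, 0.0752]
eef_rot: [-179.9, -0.1, -103.8]
ft_force: [0.8, -4.6, 4.9]
gripper_width: 0.0173
row [-0.004 -0.     0.008] [-0.003 -0.001 -0.004] j [-20.  37.  88.  -0.  55.  84.] t 39.47
```

```bash
python3 -m inch '[[0,0,0,0,0,0],[0,0,0.0,0,0,0],[0,0,-0.06,0,0,0],[0,0,-0.14,0,0,0],[0,0,-0.2,0,0,0],[0,0,-0.26,0,0,0]]' 0.2
python3 -c "
from h import *
plan([.53,0,.2],-90)
plan([.495,.36,.2],-90)"
```

```text
time_s: 39.97
eef_pos: [0.6685, -0.2386, 0.2056]
eef_rot: [180.0, 0.0, -103.8]
ft_force: [0.0, -0.8, -0.4]
gripper_width: 0.0511
row [-0.397  0.383  0.012] [ 0.001  0.001 -0.307] j [-20.  29.  83.   0.  68.  84.] t 39.97
row [-1.08   0.622  0.012] [ 0.001  0.001 -0.307] j [-20.  29.  83.   0.  68.  84.] t 39.97
```

```bash
python3 -m inch '[[-0.05,0.05,0,0,0,0],[-0.1,0.1,0,0,0,0],[-0.16,0.15,0,0,0,-0.1],[-0.21,0.2,0,0,0,-0.2],[-0.26,0.26,0,0,0,-0.3],[-0.32,0.31,0,0,0,-0.307],[-0.38,0.36,0,0,0,-0.307],[-0.45,0.4,0,0,0,-0.307]]'
python3 -c "
from h import *
plan([.495,.36,.2],-90)"
```

```text
time_s: 40.63
eef_pos: [0.5259, 0.0283, 0.2039]
eef_rot: [179.9, 0.0, -90.0]
ft_force: [0.5, 0.4, -1.0]
gripper_width: 0.0512
row [-0.663  0.062  0.008] [ 0.003  0.    -0.001] j [  3.  13. 107.   0.  60.  93.] t 40.63
```

```bash
python3 -m inch '[[-0.08,0.01,0,0,0,0],[-0.16,0.02,0,0,0,0],[-0.24,0.03,0,0,0,0],[-0.32,0.04,0,0,0,0],[-0.4,0.05,0,0,0,0],[-0.48,0.06,0,0,0,0],[-0.56,0.062,0,0,0,0],[-0.64,0.062,0,0,0,0]]'
python3 -m inch '[[0,0,0,0,0,0],[0,0,0,0,0,0]]'
python3 -c "
from h import *
snap('wrist','w17')"
```

```text
time_s: 41.3
eef_pos: [0.4962, 0.3491, 0.204]
eef_rot: [179.9, -0.0, -90.0]
ft_force: [0.9, -0.3, -0.3]
gripper_width: 0.0508
time_s: 41.47
eef_pos: [0.4966, 0.3491, 0.2036]
eef_rot: [179.9, -0.0, -89.8]
ft_force: [0.2, 0.2, 0.2]
gripper_width: 0.0514
```

View pics/w17.png

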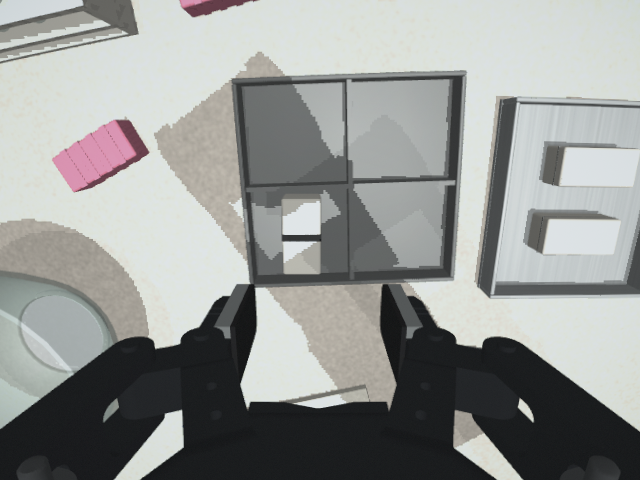

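New1 (one band at (301,238)) has its top at (282–321, 196–274).

```bash
python3 -c "
from h import *
im,s=load('w17');C=cam('wrist',s)
q=ray(C,[(282,196),(321,196),(320,274),(283,274)],.032);d=q[0]+q[1]-q[2]-q[3];print(q.mean(0),np.linalg.norm(q[0]-q[1]),np.linalg.norm(q[1]-q[2]),np.degrees(np.arctan2(d[1],d[0])))
m=q.mean(0);plan([m[0],m[1],.013],-90)"
```

```text
[0.47666319 0.36417534 0.032     ] 0.03322584803502951 0.07110431329773308 -0.43835074808626895
row [-0.034  0.039  0.381] [ 0.002 -0.001  0.002] j [ 35.  20.  97.   0.  62. 125.] t 41.52
```

```bash
python3 -m inch '[[-0.03,0.04,0.05,0,0,0],[-0.03,0.04,0.12,0,0,0],[-0.03,0.04,0.19,0,0,0],[-0.03,0.04,0.26,0,0,0],[-0.03,0.04,0.32,0,0,0],[-0.03,0.04,0.32,0,0,0],[-0.03,0.04,0.32,0,0,0]]'
python3 -c "
from h import *
plan([.4765,.3642,.010],-90.2)"
```

```text
time_s: 42.1
eef_pos: [0.4769, 0.36, 0.0434]
eef_rot: [179.8, -0.1, -90.1]
ft_force: [-0.2, 0.3, 0.7]
gripper_width: 0.0509
row [-0.009  0.001  0.067] [ 0.004 -0.003  0.002] j [ 37.  31. 104.   0.  45. 127.] t 42.1
```

```bash
python3 -m inch '[[-0.006,0,0.03,0,0,0],[-0.006,0,0.065,0,0,0],[-0.006,0,0.065,0,0,0],[-0.006,0,0.065,0,0,0]]'
python3 -m inch '[[0,0,0,0,0,0],[0,0,0,0,0,0],[0,0,0,0,0,0],[0,0,0,0,0,0]]' -1 70
python3 -m inch '[[0,0,-0.05,0,0,0],[0,0,-0.1,0,0,0],[0,0,-0.16,0,0,0],[0,0,-0.22,0,0,0],[0,0,-0.28,0,0,0],[0,0,-0.33,0,0,0]]'
python3 -c "
from h import *
a=np.radians(166.4);plan([.602+.09*np.cos(a),-.2225+.09*np.sin(a),.17],-103.6)"
```

```text
time_s: 42.43
eef_pos: [0.4786, 0.3649, 0.0134]
eef_rot: [-180.0, 0.0, -90.1]
ft_force: [0.2, -1.5, -0.3]
gripper_width: 0.0512
time_s: 42.77
eef_pos: [0.4792, 0.3656, 0.0142]
eef_rot: [-179.9, 0.1, -90.1]
ft_force: [-0.9, -1.8, 7.1]
gripper_width: 0.0325
time_s: 43.27
eef_pos: [0.4785, 0.3652, 0.1807]
eef_rot: [-179.9, 0.1, -90.1]
ft_force: [0.1, 0.3, -0.2]
gripper_width: 0.0323
row [ 1.133 -0.073  0.019] [-0.003  0.003  0.301] j [ 37.  21.  99.   0.  59. 127.] t 43.27
```

```bash
python3 -m inch '[[0.08,0,0,0,0,0],[0.16,-0.01,0,0,0,0],[0.24,-0.015,0,0,0,0],[0.32,-0.02,0,0,0,0],[0.4,-0.025,0,0,0,0.1],[0.48,-0.03,0,0,0,0.2],[0.56,-0.035,0,0,0,0.3],[0.64,-0.04,0,0,0,0.301]]'
python3 -c "
from h import *
a=np.radians(166.4);plan([.602+.09*np.cos(a),-.2225+.09*np.sin(a),.15],-103.6)"
```

```text
time_s: 43.93
eef_pos: [0.4977, 0.043, 0.1784]
eef_rot: [-179.9, 0.0, -103.9]
ft_force: [0.4, -0.4, -0.3]
gripper_width: 0.0323
row [ 0.466 -0.15   0.057] [-0.003  0.001 -0.006] j [  5.  13. 112.   0.  55. 109.] t 43.93
```

```bash
python3 -m inch '[[0.07,-0.02,0,0,0,0],[0.14,-0.04,0,0,0,0],[0.21,-0.065,0,0,0,0],[0.28,-0.09,0,0,0,0],[0.35,-0.11,0,0,0,0],[0.42,-0.135,0,0,0,0],[0.46,-0.15,0.05,0,0,0],[0.46,-0.15,0.1,0,0,0]]'
python3 -m inch '[[0,0,0,0,0,0],[0,0,0,0,0,0]]'
python3 -c "
from h import *
snap('wrist','w18')
a=np.radians(166.4);plan([.602+.09*np.cos(a),-.2225+.09*np.sin(a),.025],-103.6)"
```

```text
time_s: 44.6
eef_pos: [0.5188, -0.2013, 0.1292]
eef_rot: [-179.6, -0.1, -103.8]
ft_force: [-0.4, -0.3, -1.9]
gripper_width: 0.0322
time_s: 44.77
eef_pos: [0.5154, -0.1962, 0.1269]
eef_rot: [179.9, 0.0, -103.7]
ft_force: [0.3, 0.0, -0.9]
gripper_width: 0.0326
row [0.011 0.001 0.206] [-0.  0. -0.] j [-21.  21. 108.   0.  51.  83.] t 44.82
```

View pics/w18.png

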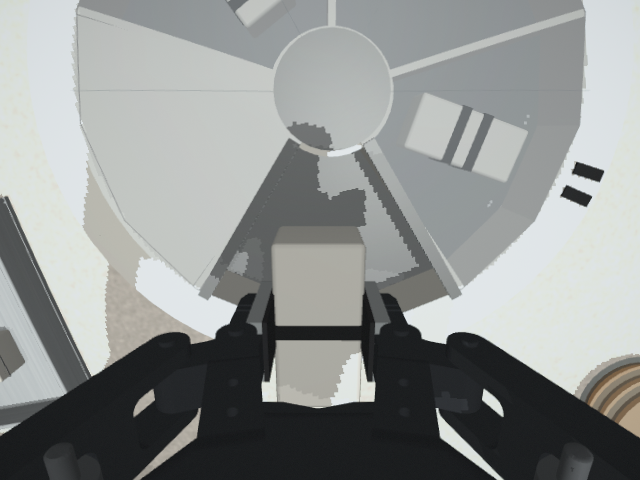

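```bash
python3 -m inch '[[0.011,-0.01,0.0,0,0,0],[0.011,-0.01,0.05,0,0,0],[0.011,-0.01,0.1,0,0,0],[0.011,-0.01,0.14,0,0,0],[0.011,-0.01,0.18,0,0,0],[0.011,-0.01,0.204,0,0,0],[0.011,-0.01,0.204,0,0,0],[0.011,-0.01,0.204,0,0,0]]'
python3 -m inch '[[0,0,0,0,0,0],[0,0,0,0,0,0],[0,0,0,0,0,0],[0,0,-0.06,0,0,0],[0,0,-0.14,0,0,0],[0,0,-0.22,0,0,0],[0,0,-0.26,0,0,0],[0,0,-0.26,0,0,0]]' 0.2
python3 -c "
from h import *
snap('wrist','w19')
plan([.669,-.2395,.13],-103.6)"
```

```text
time_s: 45.48
eef_pos: [0.5205, -0.2028, 0.0255]
eef_rot: [-180.0, -0.0, -103.6]
ft_force: [-0.0, 0.4, 0.6]
gripper_width: 0.0328
time_s: 46.15
eef_pos: [0.523, -0.2041, 0.1607]
eef_rot: [-179.5, -0.1, -103.6]
ft_force: [0.4, -0.3, 0.7]
gripper_width: 0.0514
row [ 0.    -0.303  0.058] [-0.008 -0.001 -0.   ] j [-21.  19. 106.   0.  55.  82.] t 46.2
```

View pics/w19.png

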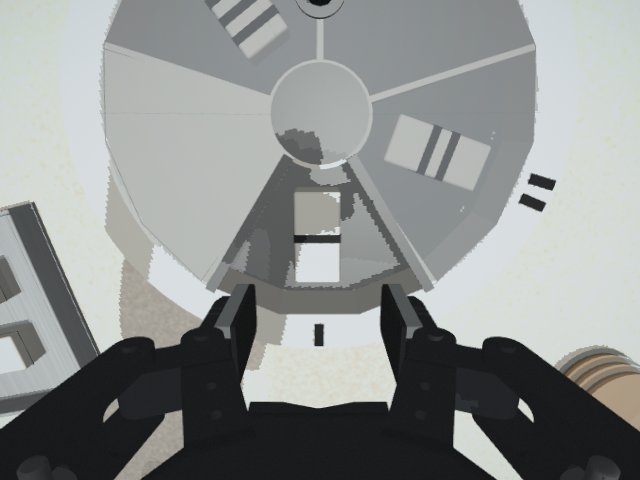

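New1 lies in compartment 1. Final turn: −72° to the blank.

```bash
python3 -m inch '[[0,-0.08,0,0,0,0],[0,-0.16,0,0,0,0],[0.001,-0.24,0,0,0,0],[0.001,-0.303,0.02,0,0,0],[0.001,-0.303,0.08,0,0,0],[0.001,-0.303,0.08,0,0,0],[0.001,-0.303,0.08,0,0,0]]'
python3 -c "
from h import *
snap('wrist','w20')
plan([.669,-.2395,.072],-103.6)"
```

```text
time_s: 46.78
eef_pos: [0.6647, -0.2381, 0.1115]
eef_rot: [179.6, 0.0, -103.6]
ft_force: [-0.3, 0.0, 0.7]
gripper_width: 0.0511
row [ 0.    -0.007  0.083] [ 0.004  0.    -0.   ] j [-20.  34.  88.  -0.  59.  84.] t 46.83
```

View pics/w20.png

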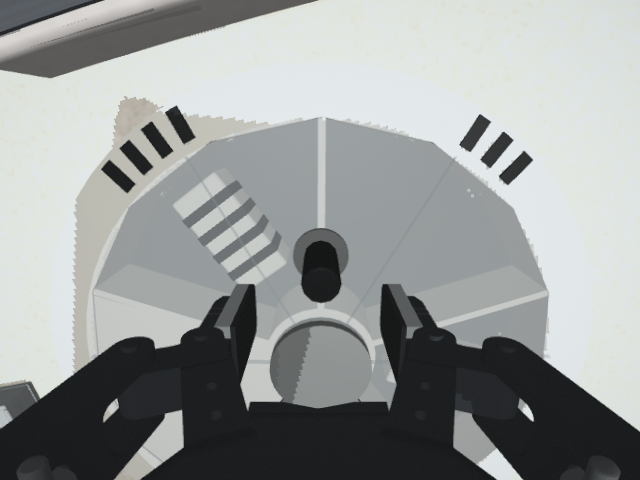

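```bash
python3 -m inch '[[0,-0.006,0.03,0,0,0],[0,-0.006,0.06,0,0,0],[0,-0.006,0.08,0,0,0],[0,-0.006,0.08,0,0,0],[0,-0.006,0.08,0,0,0]]'
python3 -m inch '[[0,0,0,0,0,0],[0,0,0,0,0,0],[0,0,0,0,0,0],[0,0,0,0,0,0]]' -1 25
python3 -m inch '[[0.0146,0.001,0,0,0,0.133],[0.029,0.003,0,0,0,0.267],[0.043,0.007,0,0,0,0.4],[0.057,0.012,0,0,0,0.533],[0.07,0.019,0,0,0,0.667],[0.082,0.027,0,0,0,0.8],[0.094,0.036,0,0,0,0.933],[0.099,0.041,0,0,0,1]]'
python3 -m inch '[[0.0146,0.001,0,0,0,0.133],[0.029,0.003,0,0,0,0.267],[0.043,0.007,0,0,0,0.4],[0.057,0.012,0,0,0,0.533],[0.0635,0.016,0,0,0,0.6],[0.0635,0.016,0,0,0,0.6],[0.0635,0.016,0,0,0,0.6]]'
python3 -c "
from h import *
a=np.radians(-85.6);plan([.602+.07*np.cos(a),-.2225+.07*np.sin(a),.071],-175.6)"
```

```text
time_s: 47.25
eef_pos: [0.6691, -0.2394, 0.0739]
eef_rot: [179.9, 0.0, -103.6]
ft_force: [0.5, -0.1, 0.7]
gripper_width: 0.0515
time_s: 47.58
eef_pos: [0.6704, -0.24, 0.0756]
eef_rot: [-179.9, -0.0, -103.6]
ft_force: [-0.8, -0.6, 3.3]
gripper_width: 0.0173
time_s: 48.25
eef_pos: [0.6389, -0.2847, 0.0757]
eef_rot: [-179.8, 0.1, -148.9]
ft_force: [1.5, -4.3, -0.5]
gripper_width: 0.017
time_s: 48.83
eef_pos: [0.6076, -0.2954, 0.0757]
eef_rot: [-179.8, 0.1, -175.6]
ft_force: [-0.1, -10.8, -0.9]
gripper_width: 0.0172
row [0.    0.006 0.009] [-0.005  0.003 -0.001] j [-26.  34.  93.  -0.  52. 150.] t 48.83
```

```bash
python3 -m inch '[[0,0,0,0,0,0],[0,0,0.0,0,0,0],[0,0,0,0,0,0],[0,0,-0.06,0,0,0],[0,0,-0.14,0,0,0],[0,0,-0.2,0,0,0],[0,0,-0.28,0,0,0],[0,0,-0.36,0,0,0]]' 0.2
python3 -m inch '[[0,0,-0.06,0,0,0],[0,-0.04,-0.08,0,0,0],[0,-0.04,-0.08,0,0,0],[0,-0.04,-0.08,0,0,0],[0,-0.04,-0.08,0,0,0]]'
python3 -c "
from h import *
snap('wrist','w21');snap('side','s21')"
```

```text
time_s: 49.5
eef_pos: [0.6066, -0.2919, 0.256]
eef_rot: [179.9, -0.1, -175.6]
ft_force: [0.7, -0.6, -0.5]
gripper_width: 0.0514
time_s: 49.92
eef_pos: [0.608, -0.3119, 0.2935]
eef_rot: [179.9, -0.1, -175.6]
ft_force: [0.4, 0.1, 0.8]
gripper_width: 0.0513
```

View pics/w21.png

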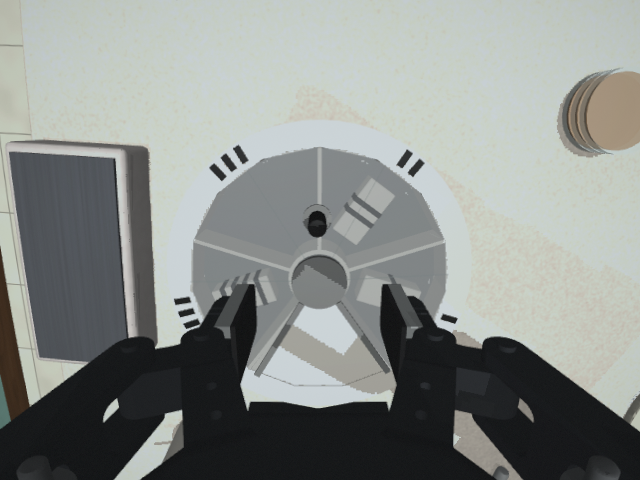

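View pics/s21.png

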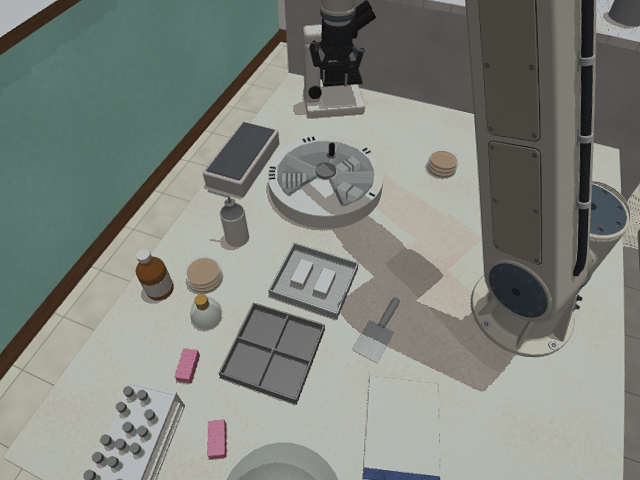

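```bash
python3 -c "
from h import *
im,s=load('w21');C=cam('wrist',s)
p=ray(C,[(317,215)],.062)[0];w=ray(C,[(319.5,150),(412,163),(229,163),(443,319)],.056);c=ray(C,[(319,282)],.066)[0];print(p,c)
f=lambda q:np.degrees(np.arctan2(q[1]-c[1],q[0]-c[0]));print(f(p),f(w[0]),f(w[1]),f(w[2]))
arm.close_job()"
```

```text
[ 0.60821946 -0.29573285  0.062     ] [ 0.60049983 -0.22348259  0.066     ]
-83.9013304949276 -85.73589664831239 -122.44379169880696 -49.549981846097054
the job is handed in; nothing more can be done
```

The changeover is done and handed in at about 50 s of the 210 s. No verdict was reported.

- **Old boxes:** compartments 2 and 4 held one each. I took both out through the slot, and the last side picture shows both lying in the steel pan.
- **New boxes:** the tray held boxes 1, 2 and 4. The pictures taken after each release show each one lying in its own compartment.
- **Cover:** I turned it until the slot was over the blank sector. In the last picture the post measured −83.9°. The line opposite the blank centre came out at −85.7° from the wall between compartments 2 and 3, and −86.0° from the bars. That puts the slot about 2° off, roughly 3 mm against the 12 mm allowed.
- **Surroundings:** the gripper was open and well above everything at hand-in. By eye in the last side picture, the dishes, lamp and wash bottle stand where they did; I did not measure them.

**What went less smoothly:**
- **First cover turn:** it stopped about 6° short because the post slid in the grip, with around 40 N at the wrist. I corrected it by re-gripping; later turns kept the jaws along the arc and stayed below about 30 N.
- **Boxes 2 and 1:** both sat about 8 mm outward in the grip. I shifted the arm inward before lowering each one.

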